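Stock the pop-out spice tray for the baking group

ROBOT

A 6-joint arm with a two-finger parallel gripper is mounted at the origin on the work surface. World frame = base frame: x ahead of the robot, y to its left, z up, the work surface at z = 0. Lengths are in m, angles in rad, forces in N, time in s.
With the tool pointing down it reaches from about 0.225 to 0.875 m from the base axis. Payload 3.4 kg.
Tool frame: the origin (TCP) lies on the mounting face of the last link; the fingertips stand 173 mm ahead of it and the grasp point (between the pads) lies 155 mm ahead of it; y points along the fingers, x is the direction in which the jaws open and shut, and the axes are right-handed (so a half turn about y gives the same grasp; the last joint's range is limited). The gripper opens to 85 mm and grips with 20 to 120 N. Pads are 22 mm wide; open, the fingers measure 114 mm over their backs; the gripper's body (76 mm by 85 mm) begins 54 mm behind the grasp point. The pads swing forward as they close: fully open they stand 13 mm farther back than shut.
Start: joints at [1.13, 0.276, 1.505, -0, 1.361, -0.121], TCP at [0.181, 0.546, 0.405] pointing down, gripper open.
Joint ranges: [-2.89, 2.89], [-0.75, 2.08], [0.22, 2.7], [-1.18, 4.32], [0.11, 2.71], [-2.7, 2.7]. Speed limits (rad/s): [2.57, 2.57, 3.14, 3.14, 3.14, 3.14].

INTERFACE

Orientations are given as a unit quaternion [w, x, y, z].
In Python, from rig import manip, vision, ticket gives the robot as it stands.
- The arm moves only by the tool arm_command, never from a script. Its argument "increments" is one flat list of numbers, 7 for each row, row after row: the turn, a rotation vector about the tool's x, y, z in rad, then the shift along the tool's x, y, z in cm, then the closure, from 0 (fully open) to 1 (shut). In form: [wx, wy, wz, tx, ty, tz, hand, wx, wy, wz, tx, ty, tz, hand, ...]. A call has 1 to 8 rows; each row shifts and turns the commanded pose from where the row before left it, along the tool's axes as they then stand; what a row does not reach is not made up. A row lasts 1/8 s, in which the tool goes at most 62.5 mm and 10.7 degrees, less where a joint would pass 70% of its speed; a pose out of reach is approached as far as the arm can. A call is refused whole if a number of a shift passes 6.25 or a number of a turn 0.188, either way. A call with a gripper value outside its range is refused whole. The fingers move at their own pace and stop on an object; "grip_force" is the grip in N (left out, the last holds). Time passes only in rows, so rows that do not move let the fingers close. It gives the time, the measured TCP pose, the force and the opening at its end, in the units of the state.
- manip.get_state(): the state, without advancing time (a new reading comes with each control period).
- vision.get_image(name): name is "scene" or "top" or "wrist"; returns the picture (480x640x3 uint8, red, green, blue); there is no depth.
- vision.camera_params(name): a dict with "vfov" (degrees; the focal length in pixels is half the picture's height over the tangent of half this angle, whatever the lens; pixels are square), "cx", "cy" (the principal point, pixels), "R" (3x3) and "t" (3): a world point X has camera coordinates R X + t. Camera axes: x right, y down, z forward; pixel columns grow to the right and rows downward; lengths in m; the calibration is good to about 2 mm. A picture is of the moment at which its call begins: read the wrist's pose just before it. camera_params takes no time and is no camera call; for the wrist camera it gives the pose at the moment of the call.
- ticket.sign_off(): hands the job in, once; it reports no verdict.
The state is a dict: "clock": time; "qpos": joint angles; "qd": joint speeds; "effort": joint torques, N m; "position": TCP position; "ee_rot": TCP orientation; "contact_force": force on the tool from outside, world axes, zero at the start; "moment": the same for the moment, N m; "width": finger opening in m.
Only numpy, scipy, OpenCV 4.12 (cv2) and the standard library are available. Lean on these libraries where they do the work, as an engineer would, in place of code of your own. Each camera call takes 0.05 s, during which the arm holds its last target.

TASK

Get the spice unit ready for the baking group: press the black release button so that the tray springs out, take the kitchen timer out of it and stand it on the round cork mat, then lift every spice jar and tin up over the rack's front rail and stand them all upright in the tray. When everything is loaded, push the tray gently home until it clicks and stays shut. Do not disturb the jug, the napkin holder or the flower vase.

Things in the scene. Friction and masses are not known exactly. Their poses are not given: they have to be found in the camera images.
- unit: Spice unit: fixed white housing with a pale wooden top, 190 mm deep (x), 250 mm wide (y), 140 mm tall, open at its front, which faces the robot (-x, small yaw); a low tray runs in it. Origin: centre of its underside, on the table; front face at its x = -95 mm. It stands to the robot's left or right, the rack on the other side. The latch is in the thick +y side wall.
- tray (a joint): How far the tray is out, m: 0 shut and latched (the start), 0.165 fully out at a stop, along the unit's -x. When released, a spring drives it out (5 N shut, 1.7 N out) in about 1.5 s. To shut, push its front along the unit's +x: 2 to 5 N, about 10 N in the last 20 mm, a little past 0 to a firm stop at -0.004, where the latch clicks; let go and it settles at 0. Unlatched, it springs out again.
- tray_centre (a point): Centre of the tray's inner floor, 16 mm above the table; moves with the tray, has the unit's axes. The inside is 138 mm (x) by 190 mm (y); side and rear walls 6 mm thick, 26 mm high above the floor. Room for four spices in two rows of two. Fully out, the inside lies wholly in front of the housing (its rear inner edge 17 mm before the unit's front face).
- tray_front (a point): Centre of the outer face of the tray's wooden front board, the face that looks at the robot; it moves with the tray. The board is 206 mm wide (y), 10 mm thick and reaches from 9 mm to 105 mm above the table; this point is 80 mm above the table.
- release_top (a point): Centre of the top of the round black release button, 30 mm in diameter, standing 16 mm proud of the unit's top near the front corner of its +y side. It is pressed straight down: travel 11 mm, about 2 N at first and 5 N fully down; the latch lets go after about 8 mm. It springs back.
- rack: Spice rack: fixed low wooden shelf 370 mm wide (y), front to the robot (-x, small yaw). Origin: on the table behind it; the shelf's middle line lies at its x = -130 mm. Two steel rails, 8 mm thick, run along the front and two along the back, 44 mm from the middle line, their tops 44 mm above the board; end boards rise 45 mm above it. A spice must be lifted over 45 mm to come out.
- rack_board (a point): Middle of the top of the rack's shelf board, 60 mm above the table. The spices stand in one row along the rack's y axis through this point, about 90 mm apart, in any order, with gaps where a spice is absent.
- spice1_centre (a point): A spice jar: plain round amber-glass jar with a dark steel lid, smooth cylinder 46 mm in diameter, 110 mm tall, about 0.18 kg. This point is its centre, 55 mm above its foot; z is up along its axis. At the start it stands somewhere in the row on the rack. In some runs it is absent.
- spice2_centre (a point): A spice jar: plain round amber-glass jar with a dark steel lid, smooth cylinder 46 mm in diameter, 110 mm tall, about 0.18 kg. This point is its centre, 55 mm above its foot; z is up along its axis. At the start it stands somewhere in the row on the rack. In some runs it is absent.
- spice3_centre (a point): A spice tin: plain square metal tin, 44 x 44 mm, 100 mm tall, about 0.18 kg. This point is its centre, 50 mm above its foot; x and y are square to its flat sides, z up. At the start it stands somewhere in the row on the rack. In some runs it is absent.
- spice4_centre (a point): A spice tin: plain square metal tin, 44 x 44 mm, 100 mm tall, about 0.18 kg. This point is its centre, 50 mm above its foot; x and y are square to its flat sides, z up. At the start it stands somewhere in the row on the rack. In some runs it is absent.
- timer_centre (a point): The kitchen timer: a plain white cylinder 62 mm in diameter, 70 mm tall, with a black pointer on top, about 0.22 kg, bottom-heavy. This point is its centre, 35 mm above its foot; z is up. At the start it stands in the shut tray.
- mat: The round cork mat, fixed on the table in front of the rack, 130 mm in diameter, 4 mm thick. Origin: centre of its underside.
- jug: Bystander: a grey plastic jug with a white lid and handle, 106 mm wide, 164 mm tall, at the side of the table. Origin at its foot. To be left alone.
- napkins: Bystander: a white napkin holder 60 x 140 mm, 107 mm tall, at the side of the table. Origin at its foot. To be left alone.
- vase: Bystander: a glass vase with three flowers, 64 mm wide, about 220 mm tall, behind the rack. Origin at its foot. To be left alone.

How it is judged:
By the outcome, as a careful person would: the job done as asked, in the order asked, and still so for the second after the job is handed in, with the robot touching nothing.
Of spice1, spice2, spice3, spice4 only 2 to 4 are there at a start; the rules pass over those that are not, and their reading is None.
At some moment in a run one of timer may be knocked a few centimetres aside while the robot is not near it.
It also fails if it takes over 210 s, if anything falls off the work surface, if the arm or the gripper's body presses on something with over 40 N, if the wrist force passes 120 N, or if a joint passes its speed limit or range.

## Working session

There is one attempt and no reset: what is moved stays moved. The work goes in short steps, Python scripts to look and compute and a tool call to move; the robot and the scene stay as the last step left them, time stands still between calls to the robot, and variables do not carry over. Pictures are saved under pics/ and viewed, and the job is handed in when it is done.

Besides the shell and the picture viewer there is one more tool, called after ">>>" by a JSON object that holds its "fn" and its "kwargs", one argument or row to a line. arm_command: Moves the arm, as the interface text tells. Its arguments: {"type":"object","properties":{"increments":{"type":"array"},"grip_force":{"type":"number"}},"required":["increments"]}

```bash
ls; mkdir -p pics; python3 - <<'E'
from rig import manip, vision, ticket
import cv2, json
s=manip.get_state(); print(s)
for n in ["scene","top","wrist"]:
    p=vision.camera_params(n); print(n,p)
    im=vision.get_image(n); cv2.imwrite(f"pics/{n}0.png",im[:,:,::-1])
E
```

```text
pics
{'clock': 0.0, 'qpos': array([ 1.12997429e+00,  2.76603523e-01,  1.50612727e+00,  2.39767251e-05,
        1.36071599e+00, -1.21011318e-01]), 'qd': array([-0.00022252, -0.00061939, -0.00147446,  0.00057991,  0.00053139,
       -0.0001853 ]), 'effort': array([ 1.58296280e-04, -4.16775155e+01, -2.45802605e+01, -1.85791937e-04,
        1.12194935e-02,  1.92972124e-05]), 'position': array([0.18068876, 0.54565001, 0.4038369 ]), 'ee_rot': array([-0.57292476,  0.57354396,  0.4134293 , -0.41458505]), 'contact_force': array([-0.06341808, -0.1971724 , -0.14106896]), 'moment': array([-0.00174014,  0.01791136,  0.00360171]), 'width': 0.0853723964298408}
scene {'vfov': 44.76495405797408, 'cx': 320.05911391252397, 'cy': 236.77851032722077, 'R': array([[-0.6951044 ,  0.7189013 , -0.00328607],
       [ 0.56500976,  0.54346924, -0.62081008],
       [-0.4445153 , -0.43338448, -0.78395411]]), 't': array([ 0.43979031, -0.26705366,  1.9702569 ])}
top {'vfov': 56.82335518201228, 'cx': 319.44214536733773, 'cy': 241.0421958231301, 'R': array([[ 0.00561237, -0.9999713 ,  0.00508935],
       [-0.99497512, -0.00609296, -0.09993688],
       [ 0.09996502, -0.00450289, -0.99498076]]), 't': array([-0.02964341,  0.62257113,  1.30436246])}
wrist {'vfov': 64.65054493959259, 'cx': 316.38154505489695, 'cy': 237.40097002585367, 'R': array([[ 0.314623  ,  0.94921554, -0.00148934],
       [ 0.90087718, -0.29810591,  0.31552047],
       [ 0.29905295, -0.10061171, -0.9489176 ]]), 't': array([-0.5732483 , -0.04083004,  0.37971089])}
```

View images.

View pics/scene0.png

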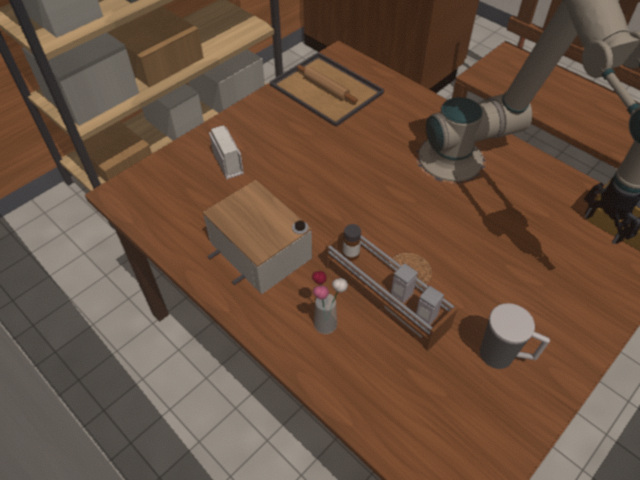

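View pics/top0.png

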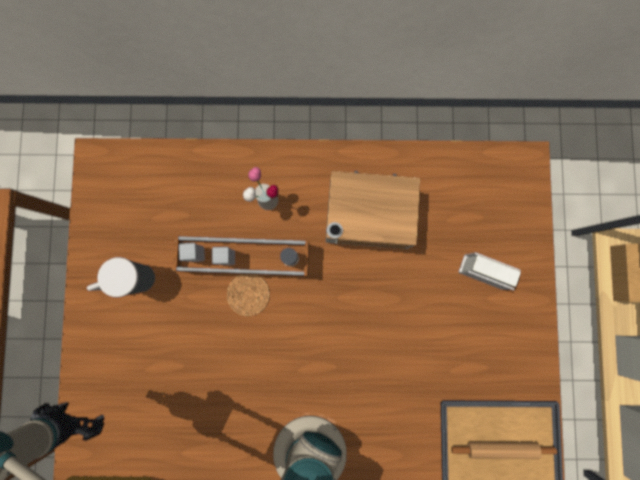

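View pics/wrist0.png

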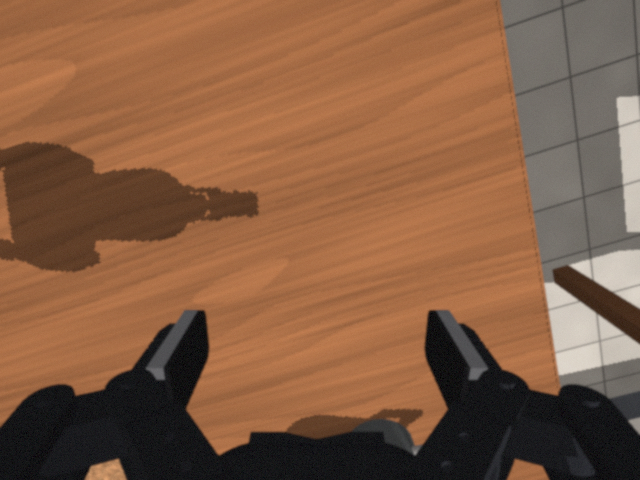

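```bash
cat > h.py <<'E'
from rig import manip, vision, ticket
import numpy as np, cv2
from scipy.spatial.transform import Rotation as Rn
_P={}
def P(n):
    if n=="wrist": return vision.camera_params(n)
    if n not in _P: _P[n]=vision.camera_params(n)
    return _P[n]
def ray(n,u,v,p=None):
    p=p or P(n); f=240/np.tan(np.radians(p["vfov"]/2))
    d=np.array([(u-p["cx"])/f,(v-p["cy"])/f,1.0]); R=p["R"]
    return -R.T@p["t"], R.T@d/np.linalg.norm(d)
def plane(n,u,v,z,p=None):
    o,d=ray(n,u,v,p); return o+d*(z-o[2])/d[2]
def proj(n,X,p=None):
    p=p or P(n); f=240/np.tan(np.radians(p["vfov"]/2)); c=p["R"]@np.asarray(X,float)+p["t"]
    return np.array([p["cx"]+f*c[0]/c[2],p["cy"]+f*c[1]/c[2]])
def tri(obs):
    A=np.zeros((3,3));b=np.zeros(3)
    for o,d in obs:
        M=np.eye(3)-np.outer(d,d);A+=M;b+=M@o
    X=np.linalg.solve(A,b)
    return X,[np.linalg.norm((np.eye(3)-np.outer(d,d))@(X-o)) for o,d in obs]
def rot(s=None):
    s=s or manip.get_state(); w,x,y,z=s["ee_rot"]; return Rn.from_quat([x,y,z,w])
def grab(n,name):
    p=P(n); im=vision.get_image(n)[:,:,::-1].copy(); cv2.imwrite(f"pics/{name}.png",im); return im,p
def crop(im,x0,y0,x1,y1,k,name):
    c=cv2.resize(im[y0:y1,x0:x1],None,fx=k,fy=k,interpolation=cv2.INTER_CUBIC); cv2.imwrite(f"pics/{name}.png",c)
def go(grasp,yaw=None,ydir=(0,0,-1)):
    """grasp = wanted world position of grasp point, jaw axis (tool x) at world angle yaw (mod pi), tool y = ydir.
    prints needed turn rotvec (tool axes) and shift in tool axes before the turn / after the turn (cm)"""
    s=manip.get_state(); R=rot(s); M=R.as_matrix(); p=s["position"]
    yd=np.array(ydir,float); yd/=np.linalg.norm(yd)
    best=None
    if yaw is None: yaw=np.arctan2(M[1,0],M[0,0])
    for k in (0,np.pi):
        x=np.array([np.cos(yaw+k),np.sin(yaw+k),0]); x-=yd*(x@yd); x/=np.linalg.norm(x)
        T=np.column_stack([x,yd,np.cross(x,yd)])
        rv=(R.inv()*Rn.from_matrix(T)).as_rotvec()
        if best is None or np.linalg.norm(rv)<np.linalg.norm(best[0]): best=(rv,T)
    rv,T=best; tcp=np.asarray(grasp)-0.155*T[:,1]
    d=tcp-p
    print("clk %.2f tcp %s gp %s jawyaw %.3f w %.4f F %s"%(s["clock"],p.round(4),(p+0.155*M[:,1]).round(4),np.arctan2(M[1,0],M[0,0]),s["width"],s["contact_force"].round(1)))
    print("turn",rv.round(4),"shift now-axes cm",(M.T@d*100).round(2),"after-turn-axes",(T.T@d*100).round(2))
E
python3 - <<'E'
from h import *
im=cv2.imread("pics/top0.png"); crop(im,170,160,430,320,3,"top0c")
im=cv2.imread("pics/scene0.png"); crop(im,190,170,470,380,2.8,"scene0c")
for n,u,v,z in [("top",335,229.5,.156),("top",248,295,.004),("top",330,172,.14),("top",420,176,.14),("top",416,244,.14),("top",327,241,.14)]:
    print(n,u,v,plane(n,u,v,z))
E
```

```text
top 335 229.5 [ 0.64219555 -0.06780677  0.156     ]
top 248 295 [0.45968681 0.18962654 0.004     ]
top 330 172 [ 0.80686292 -0.05405489  0.14      ]
top 420 176 [ 0.79714559 -0.30691202  0.14      ]
top 416 244 [ 0.6052242  -0.29256396  0.14      ]
top 327 241 [ 0.61205477 -0.04639042  0.14      ]
```

View pics/top0c.png

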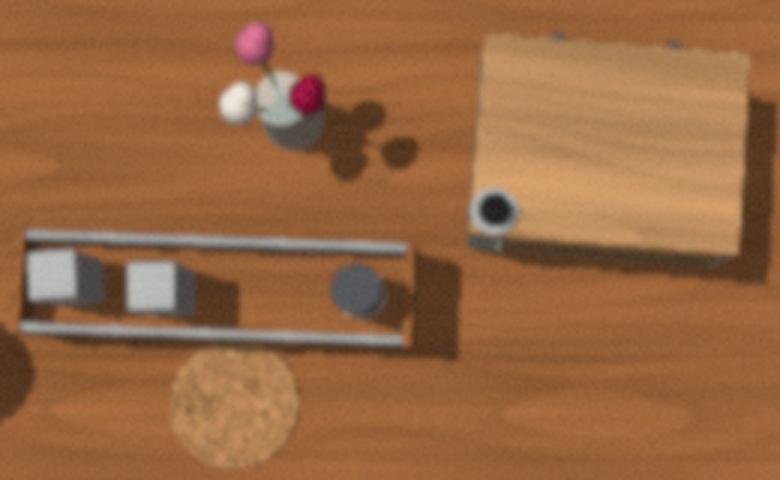

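View pics/scene0c.png

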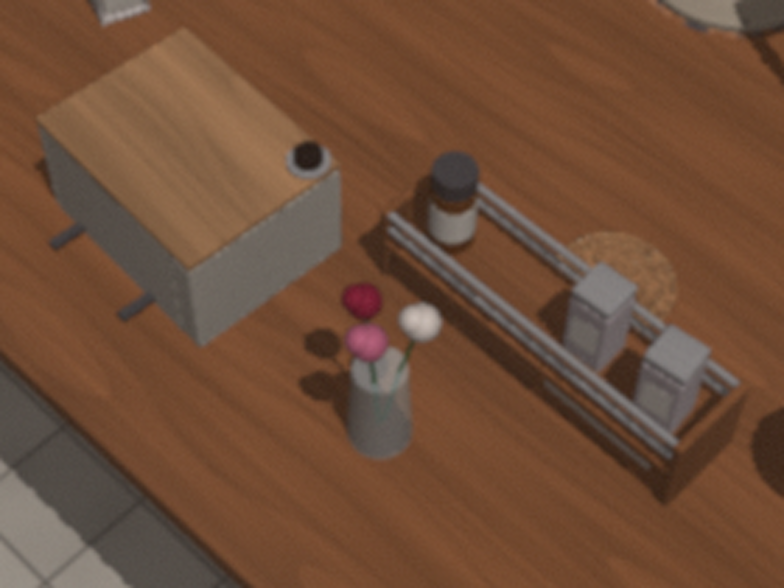

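```bash
python3 - <<'E'
from h import *
p=P("wrist"); s=manip.get_state(); M=rot(s).as_matrix()
print("tool axes\n",M.round(3)); c=-p["R"].T@p["t"]
print("cam in tool", (M.T@(c-s["position"])).round(4)); print("cam axes in tool\n",(M.T@p["R"].T).round(3))
go([.642,-.068,.30],np.pi/2-0.035)
E
```

```text
tool axes
 [[ 0.314 -0.001 -0.949]
 [ 0.949 -0.001  0.314]
 [-0.001 -1.     0.   ]]
cam in tool [-0.0009  0.0316  0.0809]
cam axes in tool
 [[ 1.    -0.     0.   ]
 [-0.    -0.316  0.949]
 [-0.    -0.949 -0.316]]
clk 0.15 tcp [0.1807 0.5457 0.404 ] gp [0.1806 0.5455 0.249 ] jawyaw 1.251 w 0.0856 F [ 0.2 -1.  -0.3]
turn [-0.0004 -0.2848 -0.0014] shift now-axes cm [-43.76  -5.04 -63.08] after-turn-axes [-59.72  -5.1  -48.25]
```

>>> {"fn": "arm_command", "kwargs": {
  "increments": [0,-0.142,0,0,-2.5,0,1,0,-0.142,0,0,-2.5,0,1,0,0,0,-4.8,0,-3.8,1,0,0,0,-4.8,0,-3.8,1,0,0,0,-4.8,0,-3.8,1,0,0,0,-4.8,0,-3.8,1,0,0,0,-4.8,0,-3.8,1,0,0,0,-4.8,0,-3.8,1],
  "grip_force": 30
}}

```text
clock: 1.15
position: [0.399, 0.2481, 0.4547]
ee_rot: [0.509, -0.509, -0.491, 0.491]
contact_force: [1.3, 1.2, -0.5]
width: -0.0002
```

```bash
python3 - <<'E'
from h import *
go([.642,-.068,.30],np.pi/2-0.035)
E
```

```text
clk 1.15 tcp [0.399  0.2481 0.4547] gp [0.3991 0.2482 0.2997] jawyaw 1.535 w -0.0002 F [ 1.3  1.2 -0.5]
turn [ 0.0003 -0.0006  0.0004] shift now-axes cm [-30.73  -0.04 -25.41] after-turn-axes [-3.074e+01 -3.000e-02 -2.539e+01]
```

>>> {"fn": "arm_command", "kwargs": {
  "increments": [0,0,0,-4.8,0,-3.9,1,0,0,0,-4.8,0,-3.9,1,0,0,0,-4.8,0,-3.9,1,0,0,0,-4.8,0,-3.9,1,0,0,0,-4.8,0,-3.9,1,0,0,0,-4.8,0,-3.9,1,0,0,0,-1.9,0,-2,1,0,0,0,0,0,0,1]
}}

```text
clock: 2.15
position: [0.6424, -0.0679, 0.4531]
ee_rot: [0.51, -0.509, -0.49, 0.491]
contact_force: [-0.7, 1.0, -0.7]
width: -0.0003
```

```bash
python3 - <<'E'
from h import *
go([.642,-.068,.30],np.pi/2-0.035)
im,p=grab("wrist","w1")
import pickle; pickle.dump(p,open("w1.pkl","wb"))
print(proj("wrist",[.642,-.068,.156],p))
E
```

```text
clk 2.15 tcp [ 0.6424 -0.0679  0.4531] gp [ 0.6421 -0.0679  0.2981] jawyaw 1.532 w -0.0003 F [-0.7  1.  -0.7]
turn [-0.0017 -0.0035  0.0002] shift now-axes cm [-0.01 -0.19  0.04] after-turn-axes [-0.01 -0.19  0.04]
[317.53382506 228.2682742 ]
```

View pics/w1.png

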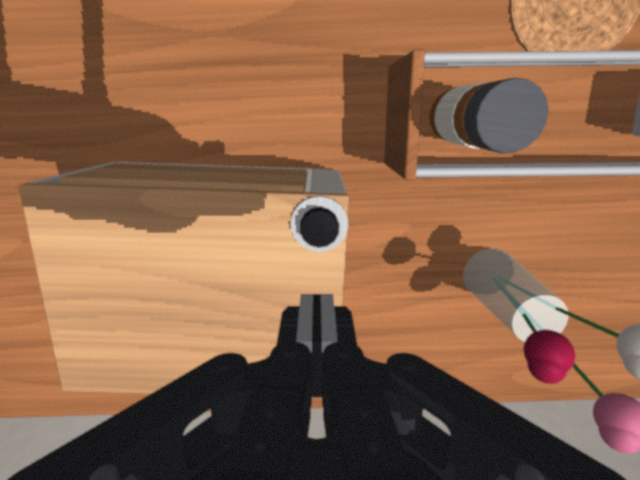

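>>> {"fn": "arm_command", "kwargs": {
  "increments": [0,0,0,0,4,0,1,0,0,0,0,4,0,1,0,0,0,0,3,0,1,0,0,0,0,1.2,0,1,0,0,0,0,0.4,0,1,0,0,0,0,0.3,0,1,0,0,0,0,0,0,1]
}}

```text
clock: 3.08
position: [0.6412, -0.0656, 0.3275]
ee_rot: [-0.508, 0.509, 0.492, -0.49]
contact_force: [-1.4, 1.3, 4.1]
width: -0.0002
```

```bash
python3 - <<'E'
from h import *
go([.642,-.068,.164],np.pi/2-0.035)
grab("scene","s1")
E
```

```text
clk 3.08 tcp [ 0.6412 -0.0656  0.3275] gp [ 0.6416 -0.0656  0.1725] jawyaw 1.535 w -0.0002 F [-1.4  1.3  4.1]
turn [ 0.0023 -0.0006  0.0003] shift now-axes cm [-0.24  0.85 -0.08] after-turn-axes [-0.24  0.85 -0.09]
```

View pics/s1.png

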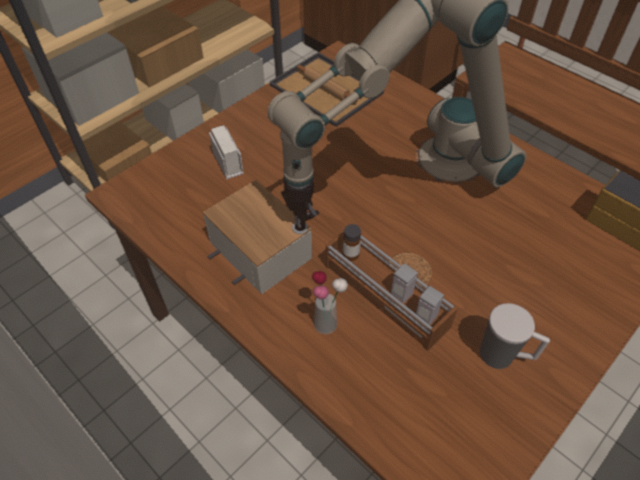

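>>> {"fn": "arm_command", "kwargs": {
  "increments": [0,0,0,0,0.3,0,1,0,0,0,0,0.3,0,1,0,0,0,0,0,0,1]
}}

```text
clock: 3.5
position: [0.6417, -0.066, 0.32]
ee_rot: [-0.508, 0.509, 0.491, -0.49]
contact_force: [-0.1, 1.7, 5.3]
width: 0.0
```

>>> {"fn": "arm_command", "kwargs": {
  "increments": [0,0,0,0,0.15,0,1,0,0,0,0,0,0,1,0,0,0,0,0,0,1]
}}

```text
clock: 3.88
position: [0.6417, -0.066, 0.3186]
ee_rot: [-0.508, 0.509, 0.491, -0.49]
contact_force: [0.8, 2.2, 5.5]
width: -0.0002
```

```bash
python3 - <<'E'
from h import *
im,_=grab("top","t1"); crop(im,170,160,430,320,3,"t1c")
E
```

```text
(no output)
```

View pics/t1c.png

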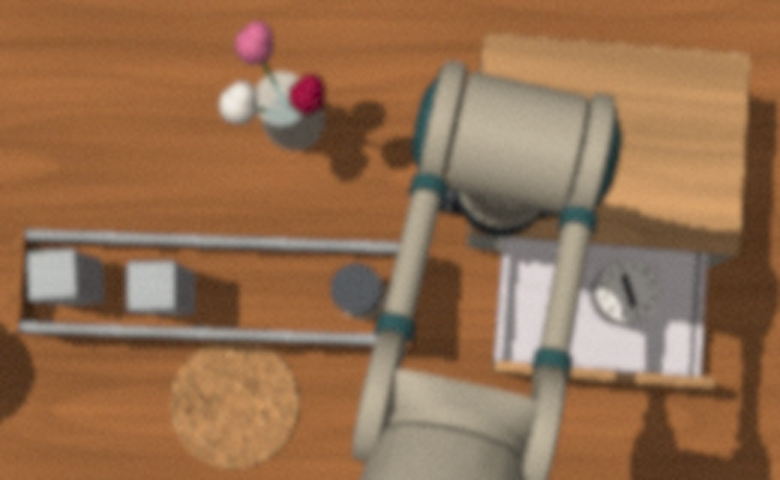

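>>> {"fn": "arm_command", "kwargs": {
  "increments": [0,0,0,0,-5,0,0.2,0,0,0,0,-5,0,0,0,0,0,-4.5,-1,2.5,0,0,0,0,-4.5,0,3.5,0,0,0,0,0,0,3.5,0,0,0,0,0,0,3.5,0,0,0,0,0,0,0,0]
}}

```text
clock: 4.8
position: [0.5055, -0.1514, 0.4274]
ee_rot: [0.51, -0.508, -0.49, 0.492]
contact_force: [1.2, -0.1, -0.0]
width: 0.0853
```

```bash
python3 - <<'E'
from h import *
im,_=grab("top","t2"); crop(im,170,160,430,320,3,"t2c")
im,p=grab("wrist","w2")
import pickle; pickle.dump(p,open("w2.pkl","wb"))
go([.522,-.169,.2],np.pi/2-0.035)
E
```

```text
clk 4.90 tcp [ 0.508  -0.1516  0.4277] gp [ 0.5079 -0.1517  0.2727] jawyaw 1.534 w 0.0856 F [1.  0.1 0.1]
turn [-0.0005 -0.0014 -0.0003] shift now-axes cm [-1.68  7.27 -1.47] after-turn-axes [-1.68  7.27 -1.46]
```

View pics/w2.png

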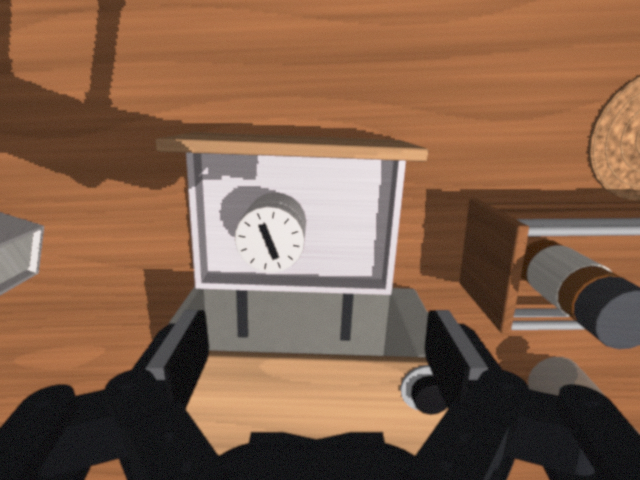

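View pics/t2c.png

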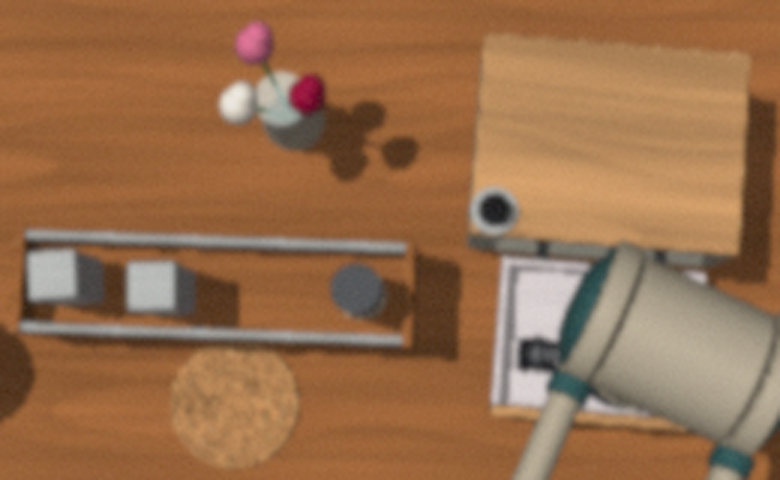

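```bash
python3 - <<'E'
from h import *
import pickle; p=pickle.load(open("w2.pkl","rb"))
im=cv2.imread("pics/w2.png"); crop(im,140,110,460,320,2.5,"w2c")
print("timer",plane("wrist",270,239,.086,p))
for u,v,z in [(197,288,.042),(390,292,.042),(158,145,.105),(428,154,.105),(430,391,.156)]: print(u,v,plane("wrist",u,v,z,p))
E
```

```text
timer [ 0.52846314 -0.19348905  0.086     ]
197 288 [ 0.5933315  -0.27881381  0.042     ]
390 292 [ 0.60522673 -0.08021363  0.042     ]
158 145 [ 0.44502822 -0.26896142  0.105     ]
428 154 [ 0.4591366  -0.06668878  0.105     ]
430 391 [ 0.63310765 -0.06973345  0.156     ]
```

View pics/w2c.png

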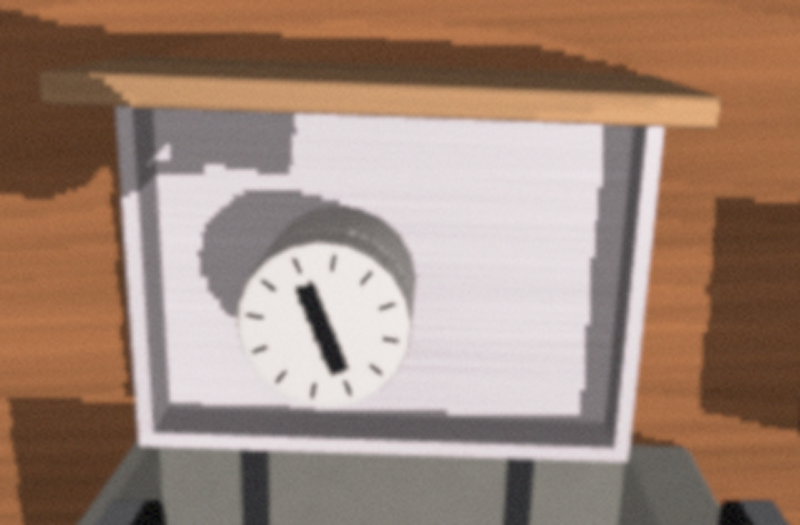

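```bash
python3 - <<'E'
from h import *
go([.5285,-.1935,.056],np.pi/2-0.04)
E
```

```text
clk 4.90 tcp [ 0.508  -0.1516  0.4277] gp [ 0.5079 -0.1517  0.2727] jawyaw 1.534 w 0.0856 F [1.  0.1 0.1]
turn [-0.0005  0.0036 -0.0003] shift now-axes cm [-4.1  21.67 -2.21] after-turn-axes [-4.1  21.67 -2.22]
```

>>> {"fn": "arm_command", "kwargs": {
  "increments": [0,0,0,-4.1,3,-2.2,0,0,0,0,0,5,0,0,0,0,0,0,5,0,0,0,0,0,0,4,0,0,0,0,0,0,2,0,0,0,0,0,0,0,0,0]
}}

```text
clock: 5.65
position: [0.5288, -0.1929, 0.2357]
ee_rot: [0.51, -0.507, -0.491, 0.492]
contact_force: [0.4, 0.0, 0.6]
width: 0.0855
```

```bash
python3 - <<'E'
from h import *
go([.5285,-.1935,.056],np.pi/2-0.04)
grab("wrist","w3")
E
```

```text
clk 5.65 tcp [ 0.5288 -0.1929  0.2357] gp [ 0.5282 -0.1925  0.0807] jawyaw 1.536 w 0.0855 F [0.4 0.  0.6]
turn [-0.0043  0.0049  0.0018] shift now-axes cm [-0.07  2.47  0.02] after-turn-axes [-0.07  2.47  0.03]
```

View pics/w3.png

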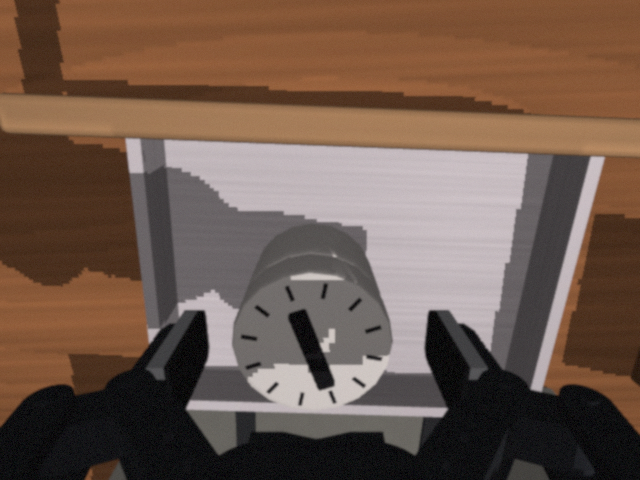

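>>> {"fn": "arm_command", "kwargs": {
  "increments": [0,0,0,0,1.6,0,0,0,0,0,0,0.8,0,0,0,0,0,0,0,0,0.6,0,0,0,0,0,0,1,0,0,0,0,0,0,1,0,0,0,0,0,0,1,0,0,0,0,0,0,1],
  "grip_force": 35
}}

```text
clock: 6.58
position: [0.5286, -0.1931, 0.2144]
ee_rot: [-0.509, 0.509, 0.491, -0.491]
contact_force: [-0.3, -0.2, 0.7]
width: 0.0614
```

```bash
python3 - <<'E'
from h import *
go([.4597,.1896,.20],np.pi/2-0.04)
grab("wrist","w4")
im=cv2.imread("pics/t2.png"); hsv=cv2.cvtColor(im,cv2.COLOR_BGR2HSV)
c=im[270:325,215:285]; crop(im,210,265,290,325,8,"matc")
E
```

```text
clk 6.58 tcp [ 0.5286 -0.1931  0.2144] gp [ 0.5287 -0.1931  0.0594] jawyaw 1.535 w 0.0614 F [-0.3 -0.2  0.7]
turn [ 0.0005  0.0042 -0.0001] shift now-axes cm [ 37.99 -14.07   8.25] after-turn-axes [ 37.96 -14.06   8.42]
```

View pics/w4.png

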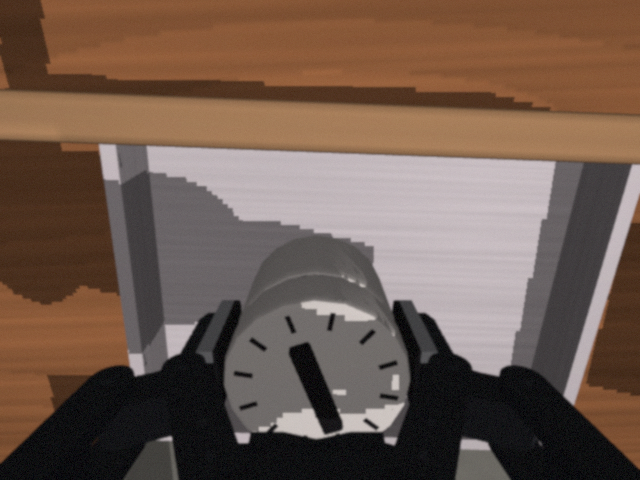

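View pics/matc.png

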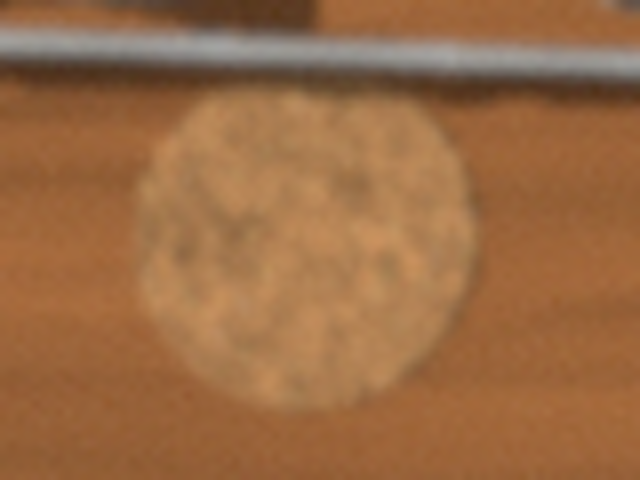

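>>> {"fn": "arm_command", "kwargs": {
  "increments": [0,0,0,0,-1.5,0,1,0,0,0,0,-4,0,1,0,0,0,0,-5,0,1,0,0,0,0,-3.5,2.8,1,0,0,0,4.2,0,2.8,1,0,0,0,5.4,0,2.8,1,0,0,0,5.4,0,0,1,0,0,0,5.4,0,0,1]
}}

```text
clock: 7.62
position: [0.4511, 0.0153, 0.3553]
ee_rot: [-0.509, 0.51, 0.491, -0.49]
contact_force: [1.7, 0.0, -1.4]
width: 0.0614
```

```bash
python3 - <<'E'
from h import *
go([.4597,.1890,.054],np.pi/2-0.04)
E
```

```text
clk 7.62 tcp [0.4511 0.0153 0.3553] gp [0.4514 0.0153 0.2003] jawyaw 1.534 w 0.0614 F [ 1.7  0.  -1.4]
turn [0.002  0.0032 0.    ] shift now-axes cm [17.39 14.63 -0.19] after-turn-axes [17.39 14.63 -0.16]
```

>>> {"fn": "arm_command", "kwargs": {
  "increments": [0,0,0,5.4,0,0,1,0,0,0,5.4,0,0,1,0,0,0,4,1.5,0,1,0,0,0,2.3,4,-0.2,1,0,0,0,0,4,0,1,0,0,0,0,3,0,1,0,0,0,0,1.5,0,1,0,0,0,0,0,0,1]
}}

```text
clock: 8.62
position: [0.4596, 0.1846, 0.2137]
ee_rot: [0.509, -0.508, -0.49, 0.492]
contact_force: [0.4, -0.2, -2.1]
width: 0.0613
```

```bash
python3 - <<'E'
from h import *
go([.4597,.1890,.0475],np.pi/2-0.04)
im,p=grab("wrist","w5")
E
```

```text
clk 8.62 tcp [0.4596 0.1846 0.2137] gp [0.4592 0.1845 0.0587] jawyaw 1.535 w 0.0613 F [ 0.4 -0.2 -2.1]
turn [-0.0024  0.0043 -0.0006] shift now-axes cm [0.44 1.12 0.  ] after-turn-axes [0.44 1.12 0.01]
```

View pics/w5.png

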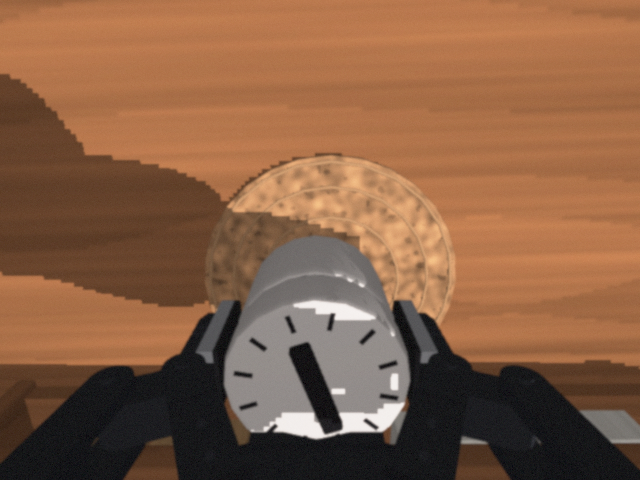

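>>> {"fn": "arm_command", "kwargs": {
  "increments": [0,0,0,0.5,0.5,0,1,0,0,0,0,0.3,0,1,0,0,0,0,0.2,0,1,0,0,0,0,0.1,0,1,0,0,0,0,0,0,1]
}}

```text
clock: 9.3
position: [0.4602, 0.1896, 0.2032]
ee_rot: [0.509, -0.509, -0.491, 0.491]
contact_force: [-0.5, 0.5, -2.0]
width: 0.0614
```

>>> {"fn": "arm_command", "kwargs": {
  "increments": [0,0,0,0,0.15,0,1,0,0,0,0,0.15,0,1,0,0,0,0,0,0,1]
}}

```text
clock: 9.68
position: [0.4603, 0.1896, 0.2024]
ee_rot: [-0.509, 0.509, 0.491, -0.491]
contact_force: [-3.9, -0.6, 16.2]
width: 0.0613
```

>>> {"fn": "arm_command", "kwargs": {
  "increments": [0,0,0,0,-0.15,0,1,0,0,0,0,0,0,0.2,0,0,0,0,0,0,0,0,0,0,0,0,0,0,0,0,0,0,-2,0,0,0,0,0,0,-4,0,0,0,0,0,0,-5,0,0,0,0,0,0,-5,0,0]
}}

```text
clock: 10.68
position: [0.46, 0.1896, 0.3629]
ee_rot: [0.509, -0.509, -0.491, 0.491]
contact_force: [0.5, 0.2, 0.5]
width: 0.0849
```

```bash
python3 - <<'E'
from h import *
go([.53,.20,.25],np.pi/2-0.04)
im,p=grab("wrist","w6")
import pickle; pickle.dump(p,open("w6.pkl","wb"))
E
```

```text
clk 10.68 tcp [0.46   0.1896 0.3629] gp [0.46   0.1896 0.2079] jawyaw 1.535 w 0.0849 F [0.5 0.2 0.5]
turn [-0.0005  0.0042 -0.0001] shift now-axes cm [ 1.29 -4.21 -6.95] after-turn-axes [ 1.32 -4.21 -6.95]
```

View pics/w6.png

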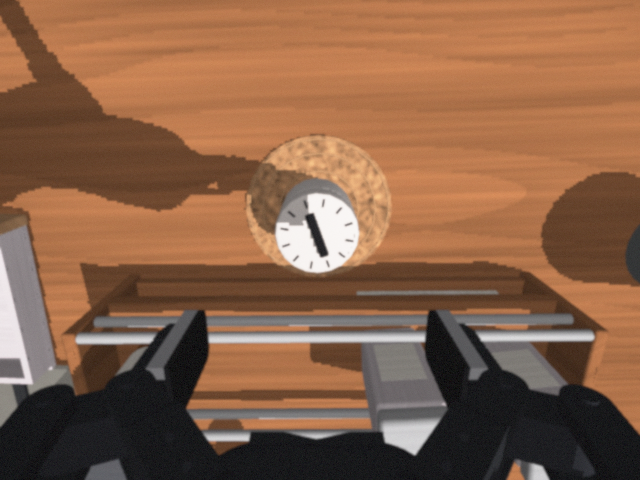

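>>> {"fn": "arm_command", "kwargs": {
  "increments": [0,0,0,0,-5,0,0,0,0,0,0.5,-4,-3,0,0,0,0,0.5,-3,-5,0,0,0,0,0.3,0,-1,0,0,0,0,0,0,0,0]
}}

```text
clock: 11.35
position: [0.5508, 0.1994, 0.48]
ee_rot: [0.51, -0.508, -0.49, 0.492]
contact_force: [-1.6, -0.2, -0.1]
width: 0.0855
```

```bash
python3 - <<'E'
from h import *
go([.55,.20,.33],np.pi/2-0.04)
im,p=grab("wrist","w7")
import pickle; pickle.dump(p,open("w7.pkl","wb"))
im,_=grab("top","t7")
E
```

```text
clk 11.35 tcp [0.5508 0.1994 0.48  ] gp [0.5503 0.1993 0.325 ] jawyaw 1.535 w 0.0855 F [-1.6 -0.2 -0.1]
turn [-0.0033  0.0041 -0.0007] shift now-axes cm [ 0.05 -0.5   0.08] after-turn-axes [ 0.05 -0.5   0.08]
```

View pics/w7.png

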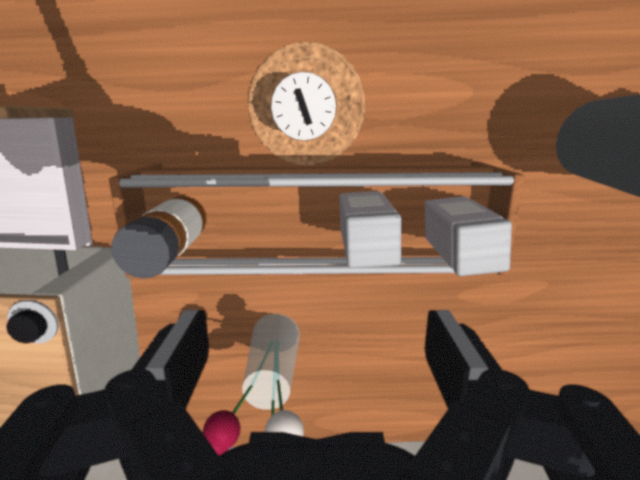

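```bash
python3 - <<'E'
from h import *
import pickle; p=pickle.load(open("w7.pkl","rb"))
im=cv2.imread("pics/w7.png"); crop(im,100,150,540,300,1.8,"w7c")
print("jar",plane("wrist",148,247,.17,p))
for u,v in [(343,239),(398,235),(401,264),(347,267)]: print("tin1",plane("wrist",u,v,.16,p))
for u,v in [(452,243),(509,236),(512,270),(458,273)]: print("tin2",plane("wrist",u,v,.16,p))
print("rail ends", plane("wrist",122,183,.104,p),plane("wrist",514,180,.104,p))
print("white flower",plane("top",249,194,.2))
print("top: tin2",plane("top",170+55/3,160+277/3,.16),"tin1",plane("top",170+153/3,160+287/3,.16),"jar",plane("top",170+358/3,160+291/3,.17))
E
```

```text
jar [0.5643425  0.06631874 0.17      ]
tin1 [0.56660755 0.21907169 0.16      ]
tin1 [0.56482038 0.26306571 0.16      ]
tin1 [0.58994112 0.26629923 0.16      ]
tin1 [0.59100608 0.22201217 0.16      ]
tin2 [0.5731659 0.3067165 0.16     ]
tin2 [0.56886389 0.35183803 0.16      ]
tin2 [0.59857607 0.35791716 0.16      ]
tin2 [0.59967047 0.313653   0.16      ]
rail ends [0.52419826 0.02144839 0.104     ] [0.53437424 0.37901034 0.104     ]
white flower [0.73013    0.16245622 0.2       ]
top: tin2 [0.57689805 0.32944161 0.16      ] tin1 [0.56838387 0.2408344  0.16      ] jar [0.56522943 0.05525528 0.17      ]
```

View pics/w7c.png

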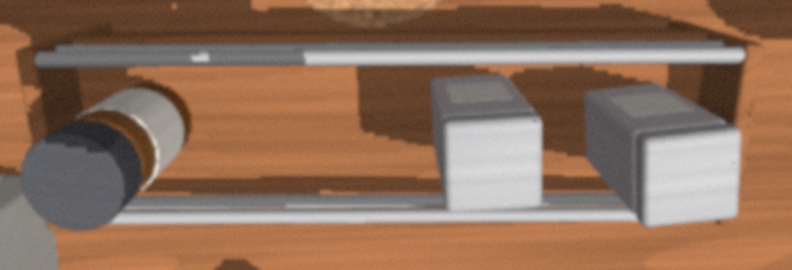

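```bash
python3 - <<'E'
from h import *
import pickle; p=pickle.load(open("w7.pkl","rb"))
f=lambda x,y,z:plane("wrist",100+x/1.8,150+y/1.8,z,p)
print("jar",f(82,175,.17),"tin1",f(493,163,.16),"tin2",f(692,175,.16))
for q in [(445,120),(541,118),(541,205),(450,210)]: print(f(*q,.16))
for q in [(648,132),(740,128),(737,215),(645,224)]: print(f(*q,.16))
x=f(692,175,.16); go([x[0],x[1],.135],np.pi/2+.03)
x=f(493,163,.16); go([x[0],x[1],.135],np.pi/2+.03)
E
```

```text
jar [0.56445682 0.06437962 0.17      ] tin1 [0.56881985 0.24385373 0.16      ] tin2 [0.57773187 0.33318239 0.16      ]
[0.54819214 0.22265767 0.16      ]
[0.54880129 0.2645755  0.16      ]
[0.58982962 0.26593174 0.16      ]
[0.59079867 0.22448022 0.16      ]
[0.5568708  0.31180006 0.16      ]
[0.55649436 0.35199016 0.16      ]
[0.59800176 0.35575139 0.16      ]
[0.6009839  0.31403315 0.16      ]
clk 11.45 tcp [0.5496 0.1993 0.4801] gp [0.5489 0.1992 0.3251] jawyaw 1.535 w 0.0853 F [ 0.7 -1.1  0.5]
turn [-0.0041 -0.0656 -0.0008] shift now-axes cm [13.49 18.99 -2.42] after-turn-axes [13.29 19.01 -3.22]
clk 11.45 tcp [0.5496 0.1993 0.4801] gp [0.5489 0.1992 0.3251] jawyaw 1.535 w 0.0853 F [ 0.7 -1.1  0.5]
turn [-0.0041 -0.0656 -0.0008] shift now-axes cm [ 4.53 19.   -1.84] after-turn-axes [ 4.39 19.01 -2.06]
```

>>> {"fn": "arm_command", "kwargs": {
  "increments": [0,-0.066,0,3.3,0,-1.2,0,0,0,0,5,0,-1,0,0,0,0,5,0,-1,0,0,0,0,0,5,0,0,0,0,0,0,5,0,0,0,0,0,0,3,0,0,0,0,0,0,0,0,0]
}}

```text
clock: 12.32
position: [0.5787, 0.332, 0.3483]
ee_rot: [0.493, -0.491, -0.505, 0.51]
contact_force: [-0.2, 0.5, 0.4]
width: 0.0854
```

```bash
python3 - <<'E'
from h import *
go([.5777,.3332,.135],np.pi/2+.03)
grab("wrist","w8")
E
```

```text
clk 12.32 tcp [0.5787 0.332  0.3483] gp [0.5775 0.3315 0.1933] jawyaw 1.601 w 0.0854 F [-0.2  0.5  0.4]
turn [-0.0078  0.0007 -0.0031] shift now-axes cm [0.14 5.83 0.05] after-turn-axes [0.12 5.83 0.1 ]
```

View pics/w8.png

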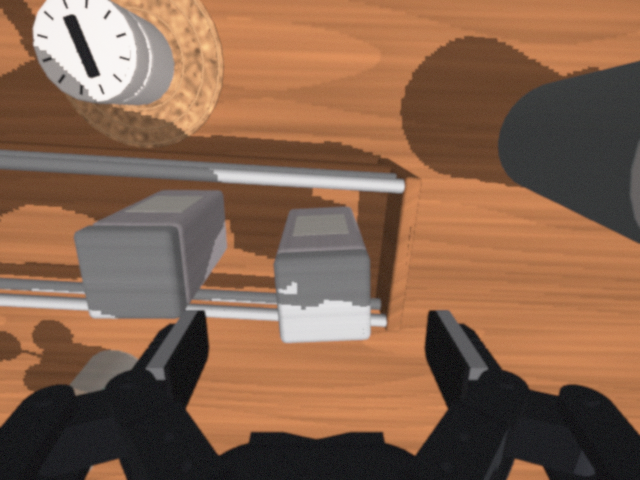

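```bash
python3 - <<'E'
from h import *
p=P("wrist")
for q in [(322,297),(277,259),(368,254),(370,340),(281,343),(186,255),(190,312)]: print(q,plane("wrist",*q,.16,p))
E
```

```text
(322, 297) [0.58015527 0.33378224 0.16      ]
(277, 259) [0.56175127 0.3128193  0.16      ]
(368, 254) [0.55808554 0.35368575 0.16      ]
(370, 340) [0.60262666 0.35790933 0.16      ]
(281, 343) [0.60565744 0.31467238 0.16      ]
(186, 255) [0.56107599 0.27190463 0.16      ]
(190, 312) [0.58996526 0.27156874 0.16      ]
```

>>> {"fn": "arm_command", "kwargs": {
  "increments": [0,-0.04,0,0.2,0,-0.2,0.2,0,0,0,0,0,0,0.2,0,0,0,0,3,0,0.2,0,0,0,0,1.8,0,0.2,0,0,0,0,1,0,0.2,0,0,0,0,0,0,0.2]
}}

```text
clock: 13.12
position: [0.5827, 0.3345, 0.2939]
ee_rot: [0.482, -0.482, -0.517, 0.517]
contact_force: [0.4, -0.3, -0.3]
width: 0.0683
```

```bash
python3 - <<'E'
from h import *
go([.58,.3338,.135],np.pi/2+.07)
grab("wrist","w9")
E
```

```text
clk 13.12 tcp [0.5827 0.3345 0.2939] gp [0.5827 0.3345 0.1389] jawyaw 1.641 w 0.0683 F [ 0.4 -0.3 -0.3]
turn [-0.0001 -0.0001  0.    ] shift now-axes cm [-0.05  0.39  0.27] after-turn-axes [-0.05  0.39  0.27]
```

View pics/w9.png

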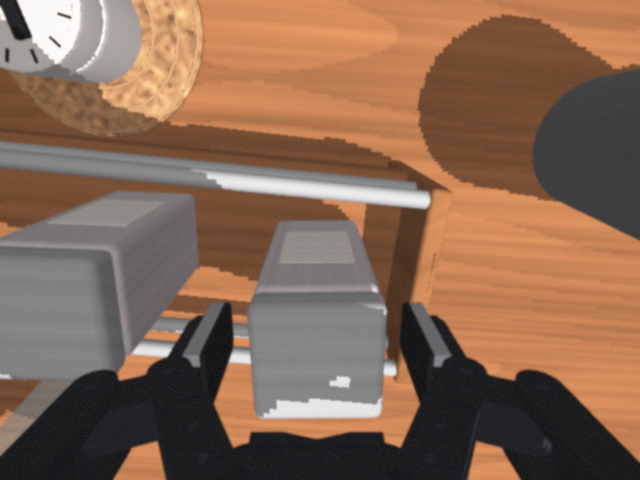

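>>> {"fn": "arm_command", "kwargs": {
  "increments": [0,0,0,0,0.4,0.2,0.2,0,0,0,0,0,0,0.5,0,0,0,0,0,0,1,0,0,0,0,0,0,1,0,0,0,0,0,0,1],
  "grip_force": 35
}}

```text
clock: 13.8
position: [0.5808, 0.3345, 0.2902]
ee_rot: [-0.482, 0.482, 0.518, -0.517]
contact_force: [0.0, 0.3, 2.7]
width: 0.0437
```

```bash
python3 - <<'E'
from h import *
go([.58,.3338,.135],np.pi/2+.07)
E
```

```text
clk 13.80 tcp [0.5808 0.3345 0.2902] gp [0.581  0.3346 0.1352] jawyaw 1.641 w 0.0437 F [0.  0.3 2.7]
turn [0.0008 0.0002 0.0004] shift now-axes cm [-0.07  0.02  0.09] after-turn-axes [-0.07  0.02  0.09]
```

>>> {"fn": "arm_command", "kwargs": {
  "increments": [0,0,0,0,-1.5,0,1,0,0,0,0,-4,0,1,0,0,0,0,-5,0,1,0,0,0,0,-4.5,0,1,0,0.067,0,-3.5,0,0.5,1,0,0.067,0,-5.5,0,0,1,0,0,0,-5.8,0,0,1,0,0,0,-5.8,0,0,1]
}}

```text
clock: 14.8
position: [0.5705, 0.1268, 0.4402]
ee_rot: [-0.515, 0.516, 0.484, -0.484]
contact_force: [0.5, 0.2, -2.3]
width: 0.0438
```

```bash
python3 - <<'E'
from h import *
go([.556,-.224,.275],np.pi/2-.063)
E
```

```text
clk 14.80 tcp [0.5705 0.1268 0.4402] gp [0.5705 0.1267 0.2852] jawyaw 1.508 w 0.0438 F [ 0.5  0.2 -2.3]
turn [ 0.0004 -0.0002 -0.0002] shift now-axes cm [-35.1    1.03  -0.77] after-turn-axes [-35.1    1.02  -0.77]
```

>>> {"fn": "arm_command", "kwargs": {
  "increments": [0,0,0,-5.8,0,-0.4,1,0,0,0,-5.8,0,-0.4,1,0,0,0,-5.8,0,0,1,0,0,0,-5.8,0,0,1,0,0,0,-5.8,0,0,1,0,0,0,-4.1,0,0,1,0,0,0,-2,2,0,1,0,0,0,0,0,0,1]
}}

```text
clock: 15.8
position: [0.5558, -0.2237, 0.4183]
ee_rot: [0.518, -0.515, -0.483, 0.484]
contact_force: [-0.7, -0.2, -2.2]
width: 0.0437
```

```bash
python3 - <<'E'
from h import *
go([.556,-.224,.095],np.pi/2-.063)
im,p=grab("wrist","w10")
import pickle; pickle.dump(p,open("w10.pkl","wb"))
for X in [[.556,-.224,.016],[.525,-.174,.016]]: print(proj("wrist",X,p))
E
```

```text
clk 15.80 tcp [ 0.5558 -0.2237  0.4183] gp [ 0.5553 -0.2234  0.2633] jawyaw 1.504 w 0.0437 F [-0.7 -0.2 -2.2]
turn [-0.0035 -0.0035  0.0016] shift now-axes cm [-0.06 16.83 -0.08] after-turn-axes [-0.03 16.83 -0.02]
[316.38070439 198.73105169]
[365.76910651 163.96904855]
```

View pics/w10.png

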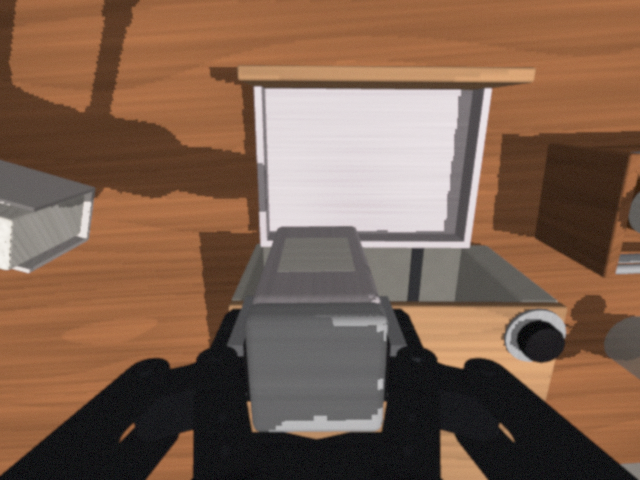

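```bash
python3 - <<'E'
from h import *
import pickle; p=pickle.load(open("w10.pkl","rb"))
im=cv2.imread("pics/w10.png"); crop(im,220,50,560,320,2.3,"w10c")
a=plane("wrist",260,246,.042,p); b=plane("wrist",470,247,.042,p)
c=plane("wrist",239,68,.105,p); d=plane("wrist",533,69,.105,p)
print(a,b,c,d); 
ux=np.array([.998,-.063]); print("centre from rear",(a+b)[:2]/2-.075*ux,"front",(c+d)[:2]/2+.079*ux, np.linalg.norm(a-b),np.linalg.norm(c-d),"yaws",-(b-a)[0]/(b-a)[1],-(d-c)[0]/(d-c)[1])
E
```

```text
[ 0.5929875  -0.28101428  0.042     ] [ 0.6076533  -0.07872866  0.042     ] [ 0.44231702 -0.26945732  0.105     ] [ 0.4563045  -0.06908298  0.105     ]
centre from rear [ 0.5254704  -0.17514647] front [ 0.52815276 -0.17424715] 0.20281656800563483 0.2008619560099306 yaws -0.07250045113947841 -0.06980672694725211
```

View pics/w10c.png

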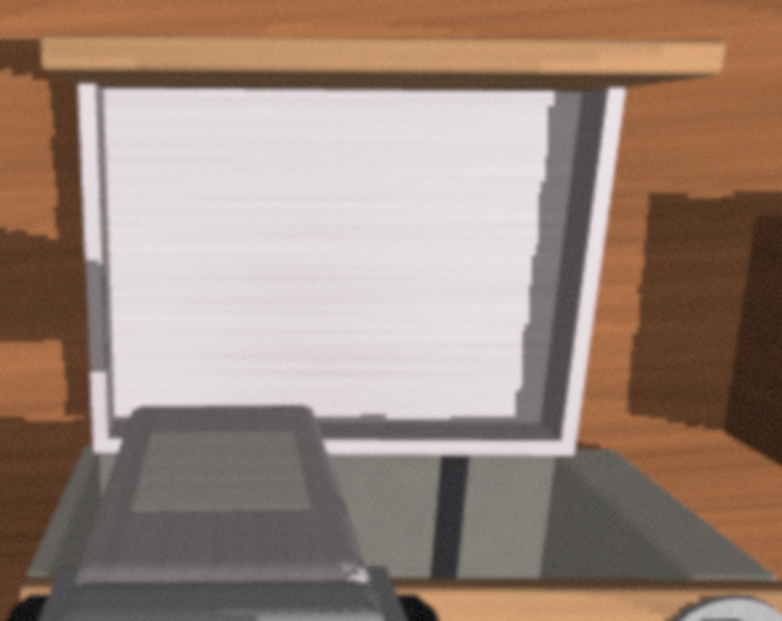

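>>> {"fn": "arm_command", "kwargs": {
  "increments": [0,0,0,0,4,-0.1,1,0,0,0,0,5,0,1,0,0,0,0,4,0,1,0,0,0,0,2.5,0,1,0,0,0,0,0.7,0,1,0,0,0,0,0,0,1]
}}

```text
clock: 16.6
position: [0.5582, -0.2219, 0.2586]
ee_rot: [-0.515, 0.516, 0.484, -0.484]
contact_force: [-0.2, -0.3, -2.2]
width: 0.0434
```

```bash
python3 - <<'E'
from h import *
go([.556,-.224,.0915],np.pi/2-.063)
im,p=grab("wrist","w11")
E
```

```text
clk 16.60 tcp [ 0.5582 -0.2219  0.2586] gp [ 0.5583 -0.2219  0.1036] jawyaw 1.508 w 0.0434 F [-0.2 -0.3 -2.2]
turn [ 0.0012  0.0002 -0.0002] shift now-axes cm [-0.23  1.21  0.2 ] after-turn-axes [-0.23  1.21  0.2 ]
```

View pics/w11.png

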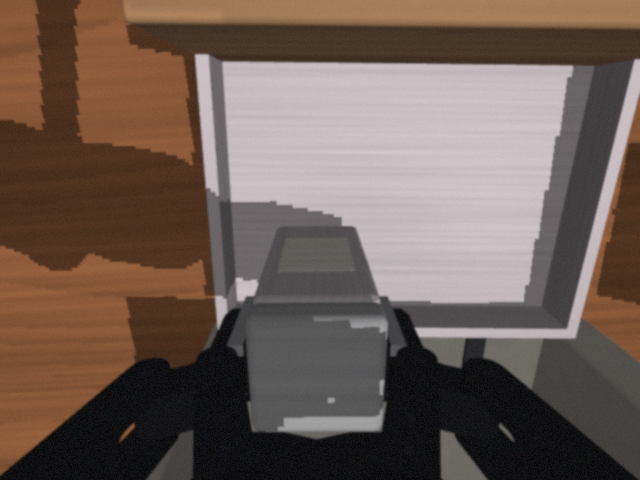

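Tin hangs inside the tray corner, well clear of the walls. Lower to contact.

>>> {"fn": "arm_command", "kwargs": {
  "increments": [0,0,0,-0.2,0.5,0.2,1,0,0,0,0,0.4,0,1,0,0,0,0,0.2,0,1,0,0,0,0,0,0,1]
}}

```text
clock: 17.15
position: [0.5553, -0.2243, 0.2465]
ee_rot: [0.516, -0.516, -0.484, 0.484]
contact_force: [-0.4, -0.7, -1.8]
width: 0.0436
```

>>> {"fn": "arm_command", "kwargs": {
  "increments": [0,0,0,0,0.1,0,1,0,0,0,0,0.1,0,1,0,0,0,0,0,0,1]
}}

```text
clock: 17.52
position: [0.5556, -0.2243, 0.2461]
ee_rot: [-0.515, 0.516, 0.484, -0.484]
contact_force: [-2.5, 1.5, 5.3]
width: 0.0436
```

>>> {"fn": "arm_command", "kwargs": {
  "increments": [0,0,0,0,0,0,0.7,0,0,0,0,0,0,0.3,0,0,0,0,0,0,0.2,0,0,0,0,-2,0,0.2,0,0,0,0,-4,0,0.2,0,0,0,0,-5,0,0.2,0,0,0,0,-6,0,0.2,0,0,0,0,0,0,0.2]
}}

```text
clock: 18.52
position: [0.5565, -0.2248, 0.4204]
ee_rot: [-0.512, 0.52, 0.485, -0.482]
contact_force: [-0.6, -0.2, -0.7]
width: 0.0683
```

```bash
python3 - <<'E'
from h import *
go([.569,.244,.22],np.pi/2+.03)
im,p=grab("wrist","w12")
E
```

```text
clk 18.52 tcp [ 0.5565 -0.2248  0.4204] gp [ 0.5581 -0.2257  0.2654] jawyaw 1.507 w 0.0683 F [-0.6 -0.2 -0.7]
turn [ 0.0106 -0.0937 -0.0054] shift now-axes cm [46.89  4.29  1.79] after-turn-axes [46.83  4.54 -2.66]
```

View pics/w12.png

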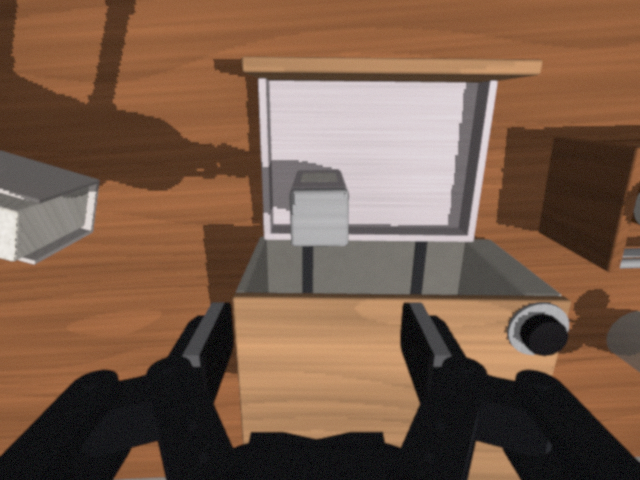

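>>> {"fn": "arm_command", "kwargs": {
  "increments": [0,-0.047,0,4,-1,0,0.2,0,-0.047,0,5.8,0,0,0.2,0,0,0,5.9,0,-0.3,0.2,0,0,0,6,0,-0.5,0.2,0,0,0,6,0,-0.5,0.2,0,0,0,6,0,-0.5,0.2,0,0,0,6,0,-0.5,0.2,0,0,0,6,0,-0.3,0.2]
}}

```text
clock: 19.58
position: [0.5738, 0.2351, 0.4225]
ee_rot: [0.493, -0.492, -0.506, 0.508]
contact_force: [0.9, -0.2, 0.1]
width: 0.0685
```

>>> {"fn": "arm_command", "kwargs": {
  "increments": [0,0,0,1,2,0,0.2,0,0,0,0,2,0,0.2,0,0,0,0,0,0,0.2]
}}

```text
clock: 19.95
position: [0.5729, 0.2433, 0.381]
ee_rot: [0.494, -0.491, -0.505, 0.51]
contact_force: [-0.2, 1.1, 0.3]
width: 0.0684
```

```bash
python3 - <<'E'
from h import *
go([.569,.244,.135],np.pi/2+.03)
im,p=grab("wrist","w13")
crop(im,160,120,480,360,2.4,"w13c")
import pickle; pickle.dump(p,open("w13.pkl","wb"))
E
```

```text
clk 19.95 tcp [0.5729 0.2433 0.381 ] gp [0.5718 0.243  0.226 ] jawyaw 1.602 w 0.0684 F [-0.2  1.1  0.3]
turn [-0.0072  0.0008 -0.0019] shift now-axes cm [0.1  9.1  0.33] after-turn-axes [0.08 9.1  0.39]
```

View pics/w13c.png

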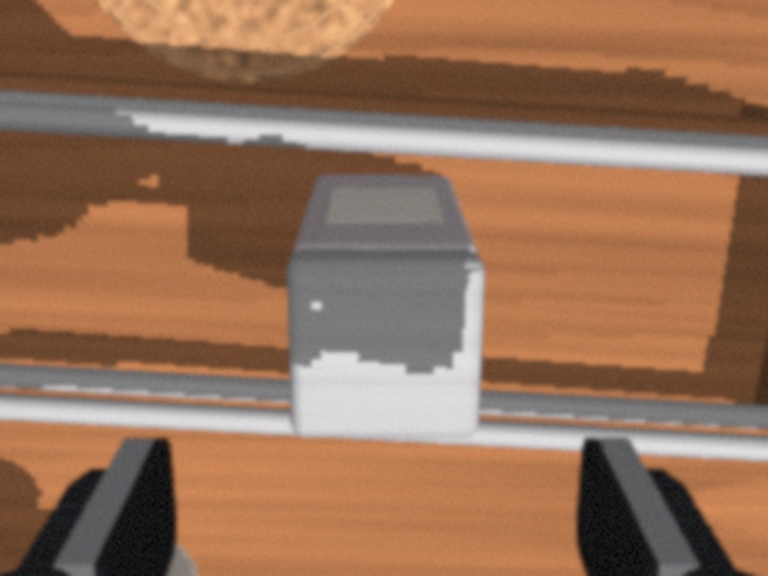

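```bash
python3 - <<'E'
from h import *
import pickle; p=pickle.load(open("w13.pkl","rb"))
f=lambda x,y,z:plane("wrist",160+x/2.4,120+y/2.4,z,p)
Q=[f(290,258,.16),f(482,258,.16),f(479,436,.16),f(298,434,.16)]
c=np.mean(Q,0); print(np.round(Q,4),c); go([c[0],c[1],.135],np.pi/2+.03)
E
```

```text
[[0.5484 0.2226 0.16  ]
 [0.5471 0.2644 0.16  ]
 [0.5902 0.2666 0.16  ]
 [0.591  0.2245 0.16  ]] [0.56915684 0.24451857 0.16      ]
clk 20.00 tcp [0.5735 0.2432 0.3827] gp [0.5728 0.243  0.2277] jawyaw 1.601 w 0.0686 F [-0.2  0.3  0.3]
turn [-0.0041  0.0003 -0.0011] shift now-axes cm [0.16 9.27 0.39] after-turn-axes [0.15 9.27 0.43]
```

>>> {"fn": "arm_command", "kwargs": {
  "increments": [0,0,0,0.1,2,0.4,0.2,0,0,0,0,4,0,0.2,0,0,0,0,2,0,0.2,0,0,0,0,1.2,0,0.2,0,0,0,0,0,0,0.2]
}}

```text
clock: 20.62
position: [0.5699, 0.2438, 0.2925]
ee_rot: [0.493, -0.492, -0.507, 0.508]
contact_force: [0.1, -0.1, 0.1]
width: 0.0686
```

```bash
python3 - <<'E'
from h import *
go([.5692,.2445,.135],np.pi/2+.03)
E
```

```text
clk 20.62 tcp [0.5699 0.2438 0.2925] gp [0.5698 0.2438 0.1375] jawyaw 1.601 w 0.0686 F [ 0.1 -0.1  0.1]
turn [-0.0006 -0.0003 -0.0001] shift now-axes cm [0.07 0.25 0.07] after-turn-axes [0.07 0.25 0.07]
```

>>> {"fn": "arm_command", "kwargs": {
  "increments": [0,0,0,0,0.2,0,0.2,0,0,0,0,0,0,0.5,0,0,0,0,0,0,1,0,0,0,0,0,0,1,0,0,0,0,0,0,1],
  "grip_force": 35
}}

```text
clock: 21.25
position: [0.57, 0.2443, 0.2916]
ee_rot: [-0.492, 0.493, 0.508, -0.507]
contact_force: [-0.8, 1.2, 5.9]
width: 0.0438
```

```bash
python3 - <<'E'
from h import *
go([.5692,.2445,.135],np.pi/2+.03)
E
```

```text
clk 21.25 tcp [0.57   0.2443 0.2916] gp [0.5703 0.2444 0.1366] jawyaw 1.601 w 0.0438 F [-0.8  1.2  5.9]
turn [0.0017 0.0002 0.0006] shift now-axes cm [0.03 0.16 0.08] after-turn-axes [0.03 0.16 0.08]
```

>>> {"fn": "arm_command", "kwargs": {
  "increments": [0,0,0,0,-1.5,0,1,0,0,0,0,-4,0,1,0,0,0,0,-5,0,1,0,0,0,0,-4,0,1,0,0.048,0,-3.5,0,0,1,0,0.048,0,-5.5,0,0,1,0,0,0,-5.8,0,0,1,0,0,0,-5.8,0,0,1]
}}

```text
clock: 22.25
position: [0.5617, 0.0368, 0.4357]
ee_rot: [0.516, -0.516, -0.483, 0.484]
contact_force: [0.8, -1.0, -1.6]
width: 0.0435
```

```bash
python3 - <<'E'
from h import *
go([.563,-.129,.275],np.pi/2-.066)
E
```

```text
clk 22.25 tcp [0.5617 0.0368 0.4357] gp [0.5616 0.0367 0.2807] jawyaw 1.506 w 0.0435 F [ 0.8 -1.  -1.6]
turn [-0.0005  0.0008 -0.0002] shift now-axes cm [-16.53   0.58  -1.21] after-turn-axes [-16.53   0.57  -1.23]
```

>>> {"fn": "arm_command", "kwargs": {
  "increments": [0,0,0,-5.8,0,-0.6,1,0,0,0,-5.8,0,-0.6,1,0,0,0,-3.5,1,0,1,0,0,0,-1.5,4,0,1,0,0,0,0,5,0,1,0,0,0,0,4.5,0,1,0,0,0,0,2,0,1,0,0,0,0,0,0,1]
}}

```text
clock: 23.25
position: [0.5625, -0.1279, 0.2689]
ee_rot: [0.518, -0.515, -0.482, 0.484]
contact_force: [0.7, -0.8, -1.9]
width: 0.0436
```

```bash
python3 - <<'E'
from h import *
go([.563,-.129,.0926],np.pi/2-.066)
im,p=grab("wrist","w14")
E
```

```text
clk 23.25 tcp [ 0.5625 -0.1279  0.2689] gp [ 0.5617 -0.1276  0.1139] jawyaw 1.505 w 0.0436 F [ 0.7 -0.8 -1.9]
turn [-0.005   0.0001  0.0015] shift now-axes cm [-0.11  2.13 -0.07] after-turn-axes [-0.11  2.13 -0.06]
```

View pics/w14.png

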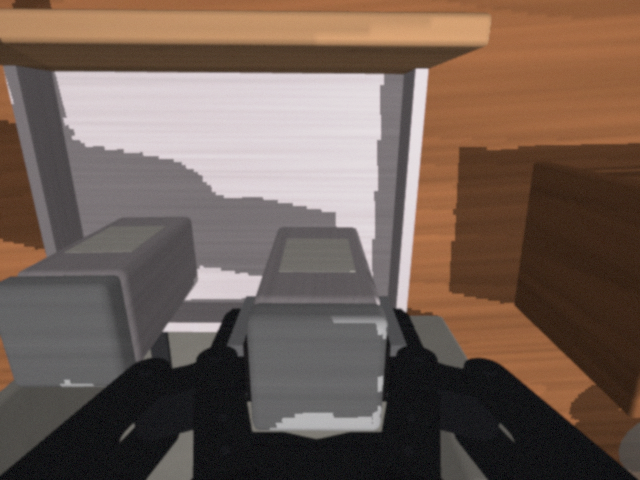

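>>> {"fn": "arm_command", "kwargs": {
  "increments": [0,0,0,-0.1,1,0,1,0,0,0,0,0.7,0,1,0,0,0,0,0.3,0,1,0,0,0,0,0,0,1]
}}

```text
clock: 23.8
position: [0.5632, -0.129, 0.2506]
ee_rot: [0.516, -0.516, -0.483, 0.483]
contact_force: [-0.5, 0.2, -1.9]
width: 0.0435
```

>>> {"fn": "arm_command", "kwargs": {
  "increments": [0,0,0,0,0.3,0,1,0,0,0,0,0.1,0,1,0,0,0,0,0.1,0,1,0,0,0,0,0,0,1]
}}

```text
clock: 24.3
position: [0.5635, -0.129, 0.2475]
ee_rot: [-0.516, 0.517, 0.484, -0.483]
contact_force: [-1.5, 0.7, 8.0]
width: 0.0435
```

>>> {"fn": "arm_command", "kwargs": {
  "increments": [0,0,0,0,-0.05,0,0.7,0,0,0,0,0,0,0.3,0,0,0,0,0,0,0.2,0,0,0,0,-2,0,0.2,0,0,0,0,-4,0,0.2,0,0,0,0,-5,0,0.2,0,0,0,0,-6,0,0.2,0,0,0,0,0,0,0.2]
}}

```text
clock: 25.3
position: [0.5644, -0.1295, 0.4216]
ee_rot: [-0.513, 0.52, 0.485, -0.481]
contact_force: [0.1, -0.1, -0.3]
width: 0.0684
```

```bash
python3 - <<'E'
from h import *
go([.5645,.0644,.225],np.pi/2-.03)
im,p=grab("wrist","w15")
E
```

```text
clk 25.30 tcp [ 0.5644 -0.1295  0.4216] gp [ 0.566  -0.13    0.2666] jawyaw 1.505 w 0.0684 F [ 0.1 -0.1 -0.3]
turn [ 0.011  -0.0358 -0.0033] shift now-axes cm [19.36  4.08  1.31] after-turn-axes [19.38  4.16  0.57]
```

View pics/w15.png

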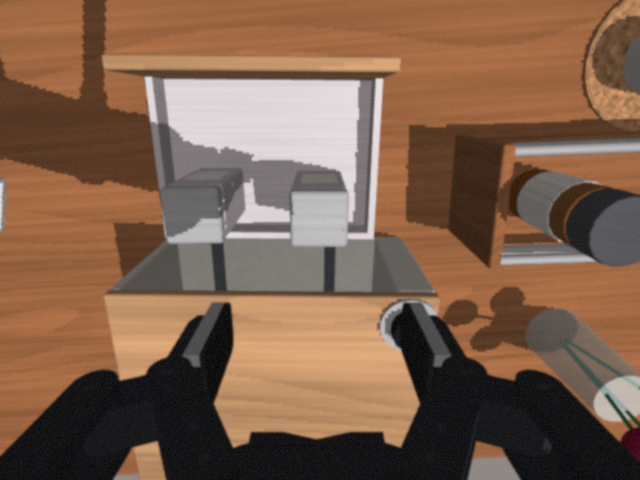

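>>> {"fn": "arm_command", "kwargs": {
  "increments": [0.01,-0.036,-0.003,4,0,0.5,0.2,0,0,0,5.8,0,0,0.2,0,0,0,5.8,0.5,0,0.2,0,0,0,3.8,2,0,0.2,0,0,0,0,0,0,0.2]
}}

```text
clock: 25.98
position: [0.564, 0.0676, 0.3879]
ee_rot: [0.512, -0.501, -0.49, 0.497]
contact_force: [-0.2, -0.6, 0.4]
width: 0.0682
```

```bash
python3 - <<'E'
from h import *
go([.5645,.0644,.14],np.pi/2-.03)
im,p=grab("wrist","w16")
import pickle; pickle.dump(p,open("w16.pkl","wb"))
E
```

```text
clk 25.98 tcp [0.564  0.0676 0.3879] gp [0.5613 0.0683 0.233 ] jawyaw 1.545 w 0.0682 F [-0.2 -0.6  0.4]
turn [-0.0175  0.0042  0.0038] shift now-axes cm [-0.36  9.29 -0.22] after-turn-axes [-0.32  9.29 -0.06]
```

View pics/w16.png

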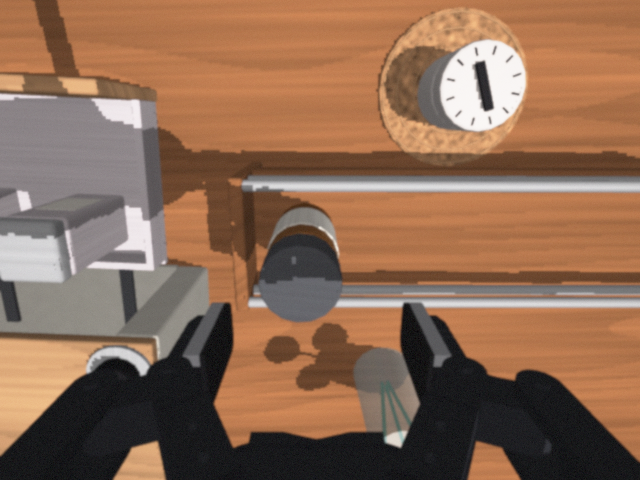

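```bash
python3 - <<'E'
from h import *
import pickle; p=pickle.load(open("w16.pkl","rb"))
c=plane("wrist",301,278,.17,p); print(c,[plane("wrist",u,278,.17,p) for u in (260,342)])
go([c[0],c[1],.14],np.pi/2-.03)
for u,v in [(483,85)]: print("timer",plane("wrist",u,v,.074,p))
print("mat L/R",plane("wrist",380,95,.004,p),plane("wrist",526,80,.004,p))
E
```

```text
[0.56375384 0.0592307  0.17      ] [array([0.56314216, 0.03724712, 0.17      ]), array([0.56436607, 0.08123434, 0.17      ])]
clk 26.02 tcp [0.5645 0.0662 0.3891] gp [0.5622 0.0666 0.2341] jawyaw 1.544 w 0.0686 F [-0.5  0.6  0.5]
turn [-0.0152  0.0027  0.0026] shift now-axes cm [-0.72  9.4  -0.08] after-turn-axes [-0.7   9.41  0.06]
timer [0.46306164 0.18674623 0.074     ]
mat L/R [0.46415436 0.12642982 0.004     ] [0.4552331  0.25271071 0.004     ]
```

>>> {"fn": "arm_command", "kwargs": {
  "increments": [-0.014,0,0,-0.6,1,0,0.2,0,0,0,0,3,0,0.2,0,0,0,0,1.5,0,0.2,0,0,0,0,0,0,0.2]
}}

```text
clock: 26.52
position: [0.5649, 0.0585, 0.3353]
ee_rot: [0.508, -0.507, -0.493, 0.491]
contact_force: [1.1, 0.1, 0.5]
width: 0.068
```

```bash
python3 - <<'E'
from h import *
go([.5638,.06,.14],np.pi/2-.03)
im,p=grab("wrist","w17")
import pickle; pickle.dump(p,open("w17.pkl","wb"))
E
```

```text
clk 26.52 tcp [0.5649 0.0585 0.3353] gp [0.565  0.059  0.1803] jawyaw 1.540 w 0.0680 F [1.1 0.1 0.5]
turn [ 0.0009 -0.001   0.0029] shift now-axes cm [0.13 4.03 0.11] after-turn-axes [0.15 4.03 0.11]
```

View pics/w17.png

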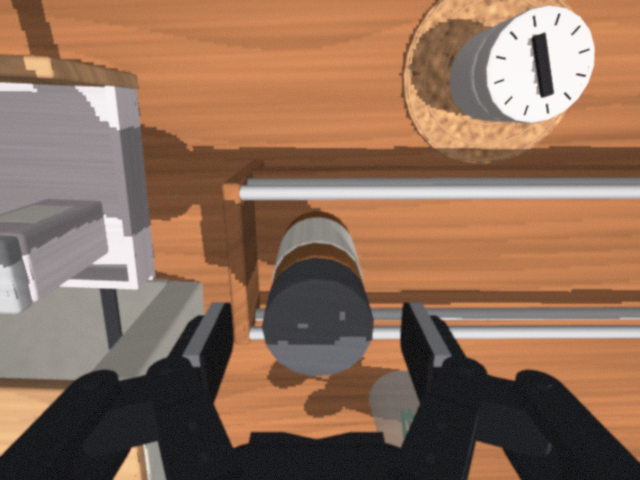

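Jar lid is centred between the fingers (col 318). Descend and grip.

>>> {"fn": "arm_command", "kwargs": {
  "increments": [0,0,0,0,2.5,0.1,0.2,0,0,0,0,1.5,0,0.2,0,0,0,0,0,0,0.2,0,0,0,0,0,0,0.4,0,0,0,0,0,0,1,0,0,0,0,0,0,1,0,0,0,0,0,0,1],
  "grip_force": 35
}}

```text
clock: 27.45
position: [0.5647, 0.0594, 0.2977]
ee_rot: [-0.507, 0.508, 0.495, -0.49]
contact_force: [0.2, -0.5, 5.7]
width: 0.0455
```

```bash
python3 - <<'E'
from h import *
go([.5638,.06,.14],np.pi/2-.066)
grab("wrist","w18")
E
```

```text
clk 27.45 tcp [0.5647 0.0594 0.2977] gp [0.5658 0.0599 0.1427] jawyaw 1.541 w 0.0455 F [ 0.2 -0.5  5.7]
turn [0.0064 0.0362 0.0033] shift now-axes cm [0.05 0.27 0.1 ] after-turn-axes [0.05 0.27 0.1 ]
```

View pics/w18.png

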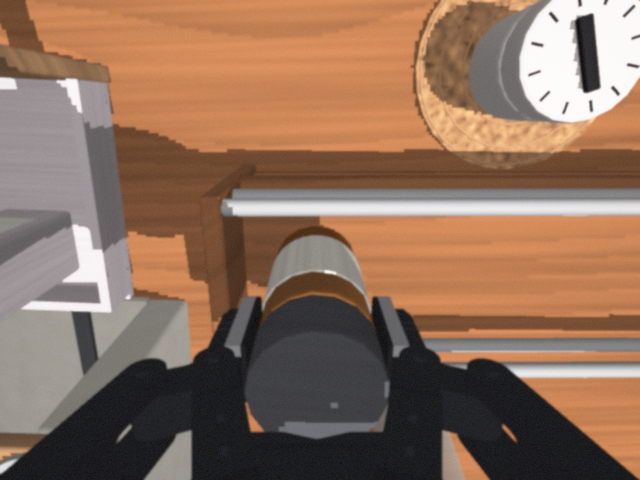

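>>> {"fn": "arm_command", "kwargs": {
  "increments": [0,0,0,0,-1.5,0,1,0,0,0,0,-4,0,1,0,0.036,0,0,-4.5,0,1,0,0,0,0,-2,2,1,0,0,0,-3,0,3,1,0,0,0,-5.5,0,1,1,0,0,0,-5.5,0,0,1,0,0,0,-3.9,0,0,1]
}}

```text
clock: 28.5
position: [0.4913, -0.1172, 0.4162]
ee_rot: [-0.516, 0.517, 0.485, -0.481]
contact_force: [0.2, -0.3, -1.2]
width: 0.0453
```

```bash
python3 - <<'E'
from h import *
go([.4954,-.1243,.0987],np.pi/2-.066)
E
```

```text
clk 28.50 tcp [ 0.4913 -0.1172  0.4162] gp [ 0.4919 -0.1167  0.2612] jawyaw 1.504 w 0.0453 F [ 0.2 -0.3 -1.2]
turn [ 0.0038 -0.0007  0.0032] shift now-axes cm [-0.74 16.25 -0.4 ] after-turn-axes [-0.68 16.25 -0.46]
```

>>> {"fn": "arm_command", "kwargs": {
  "increments": [0,0,0,-0.5,3,-0.4,1,0,0,0,0,5,0,1,0,0,0,0,4,0,1,0,0,0,0,2,0,1,0,0,0,0,0,0,1]
}}

```text
clock: 29.12
position: [0.4956, -0.12, 0.2745]
ee_rot: [0.518, -0.515, -0.484, 0.482]
contact_force: [-0.4, -1.0, -1.1]
width: 0.045
```

```bash
python3 - <<'E'
from h import *
go([.4954,-.1243,.0987],np.pi/2-.066)
grab("wrist","w19")
E
```

```text
clk 29.12 tcp [ 0.4956 -0.12    0.2745] gp [ 0.4956 -0.1192  0.1195] jawyaw 1.505 w 0.0450 F [-0.4 -1.  -1.1]
turn [-0.0005  0.0001  0.005 ] shift now-axes cm [-0.44  2.08 -0.01] after-turn-axes [-0.43  2.08 -0.01]
```

View pics/w19.png

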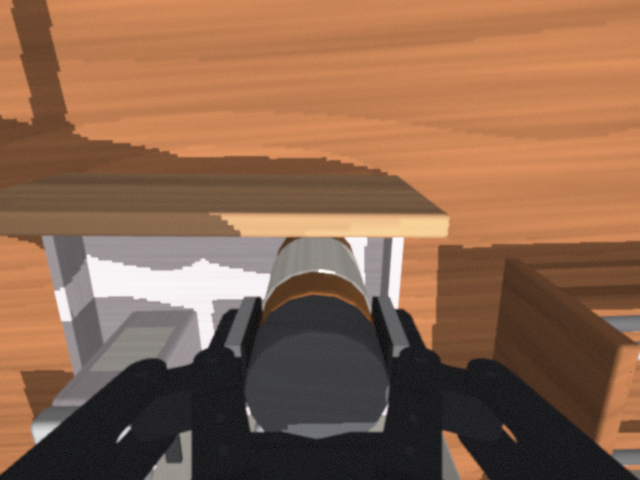

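>>> {"fn": "arm_command", "kwargs": {
  "increments": [0,0,0,-0.5,0.5,0,1,0,0,0,0,0.9,0,1,0,0,0,0,0.4,0,1,0,0,0,0,0,0,1]
}}

```text
clock: 29.68
position: [0.496, -0.1252, 0.2575]
ee_rot: [0.516, -0.516, -0.485, 0.482]
contact_force: [-0.2, -0.5, -1.2]
width: 0.0453
```

>>> {"fn": "arm_command", "kwargs": {
  "increments": [0,0,0,0,0.3,0,1,0,0,0,0,0.1,0,1,0,0,0,0,0.1,0,1,0,0,0,0,0,0,1]
}}

```text
clock: 30.18
position: [0.4962, -0.1252, 0.2537]
ee_rot: [-0.516, 0.517, 0.485, -0.481]
contact_force: [-1.4, 0.6, 4.7]
width: 0.0454
```

>>> {"fn": "arm_command", "kwargs": {
  "increments": [0,0,0,0,-0.05,0,0.7,0,0,0,0,0,0,0.3,0,0,0,0,0,0,0.2,0,0,0,0,-2,0,0.2,0,0,0,0,-4,0,0.2,0,0,0,0,-5,0,0.2,0,0,0,0,-6,0,0.2,0,0,0,0,0,0,0.2]
}}

```text
clock: 31.18
position: [0.4966, -0.1263, 0.4283]
ee_rot: [-0.512, 0.52, 0.487, -0.48]
contact_force: [-0.7, 0.3, -0.8]
width: 0.0686
```

>>> {"fn": "arm_command", "kwargs": {
  "increments": [0,0,0,-3,0,4,1,0,0,0,-2,0,5,1,0,0,0,0,0,3,1,0,0,0,0,0,0,1]
}}

```text
clock: 31.68
position: [0.3705, -0.1674, 0.4216]
ee_rot: [0.517, -0.516, -0.484, 0.481]
contact_force: [0.5, 0.4, -0.9]
width: 0.0
```

```bash
python3 - <<'E'
from h import *
go([.41,-.166,.10],np.pi/2-.066)
grab("wrist","w20"); im,_=grab("top","t20"); crop(im,170,160,430,320,3,"t20c")
im,_=grab("scene","s20"); crop(im,190,130,470,340,2.8,"s20c")
E
```

```text
clk 31.68 tcp [ 0.3705 -0.1674  0.4216] gp [ 0.3709 -0.1667  0.2666] jawyaw 1.503 w 0.0000 F [ 0.5  0.4 -0.9]
turn [ 0.002  -0.0018  0.0045] shift now-axes cm [ 0.33 16.67 -3.9 ] after-turn-axes [ 0.4  16.66 -3.93]
```

View pics/w20.png

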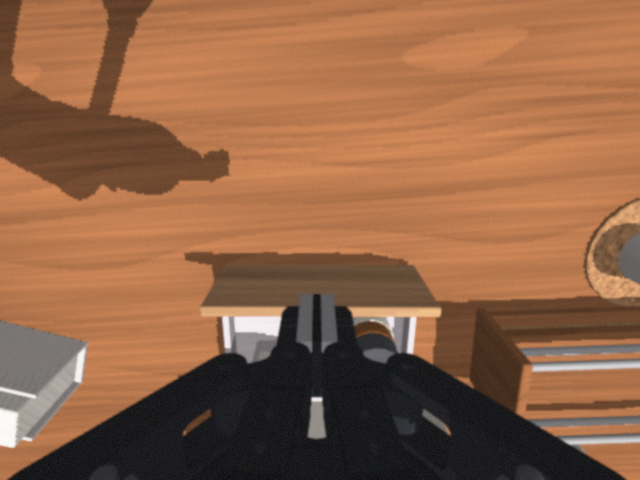

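View pics/t20c.png

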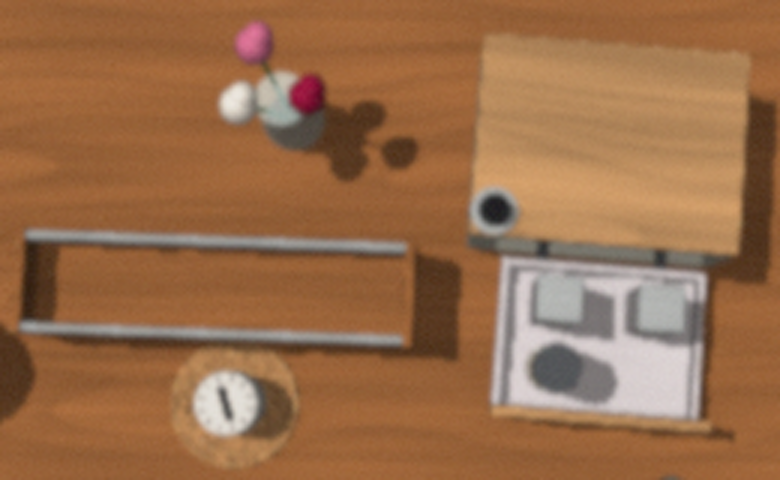

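View pics/s20c.png

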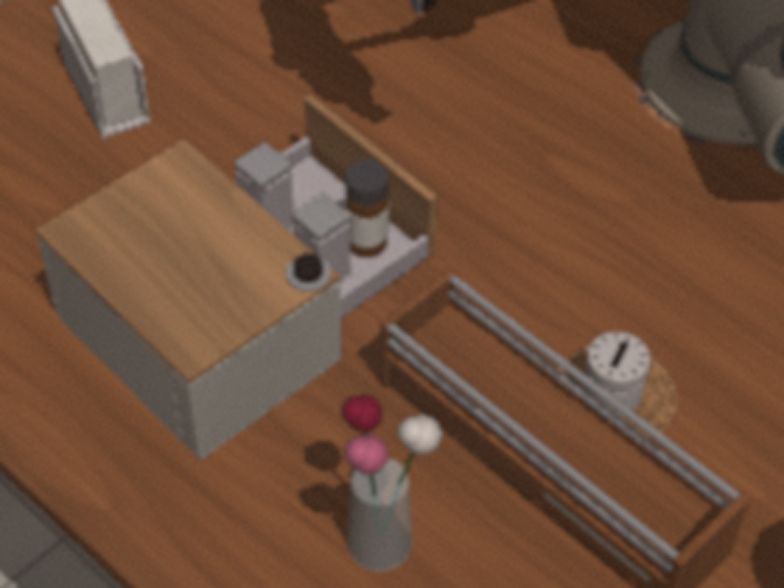

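>>> {"fn": "arm_command", "kwargs": {
  "increments": [0,0,0.004,0.4,5,0,1,0,0,0,0,5,0,1,0,0,0,0,4,0,1,0,0,0,0,2.5,-1.5,1,0,0,0,0,0.3,-1.5,1,0,0,0,0,0,0,1]
}}

```text
clock: 32.58
position: [0.4055, -0.1662, 0.2551]
ee_rot: [-0.514, 0.518, 0.485, -0.483]
contact_force: [-0.4, -0.7, 0.5]
width: 0.0003
```

```bash
python3 - <<'E'
from h import *
go([.436,-.168,.099],np.pi/2-.068)
E
```

```text
clk 32.58 tcp [ 0.4055 -0.1662  0.2551] gp [ 0.4063 -0.1665  0.1001] jawyaw 1.506 w 0.0003 F [-0.4 -0.7  0.5]
turn [ 0.0056  0.0036 -0.0013] shift now-axes cm [ 0.02  0.13 -3.06] after-turn-axes [ 0.03  0.11 -3.06]
```

>>> {"fn": "arm_command", "kwargs": {
  "increments": [0,0.003,0,0,0,-1.2,1,0,0,0,0,0,-0.6,1,0,0,0,0,0,-0.4,1,0,0,0,0,0,-0.3,1,0,0,0,0,0,-0.3,1,0,0,0,0,0,-0.3,1,0,0,0,0,0,-0.3,1,0,0,0,0,0,-0.4,1]
}}

```text
clock: 33.58
position: [0.4406, -0.1682, 0.2548]
ee_rot: [-0.516, 0.517, 0.483, -0.482]
contact_force: [-3.4, -0.9, 0.6]
width: -0.0002
```

```bash
python3 - <<'E'
from h import *
go([.436,-.168,.099],np.pi/2-.068)
grab("wrist","w21")
E
```

```text
clk 33.58 tcp [ 0.4406 -0.1682  0.2548] gp [ 0.4409 -0.1683  0.0998] jawyaw 1.502 w -0.0002 F [-3.4 -0.9  0.6]
turn [ 0.0016 -0.0006 -0.0004] shift now-axes cm [-0.01  0.08  0.46] after-turn-axes [-0.01  0.08  0.46]
```

View pics/w21.png

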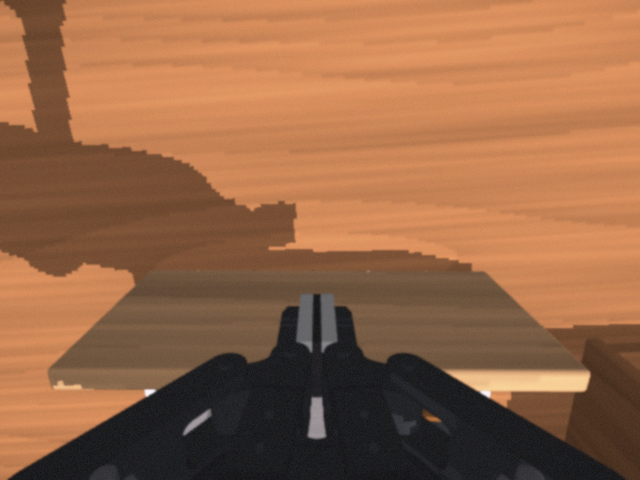

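>>> {"fn": "arm_command", "kwargs": {
  "increments": [0,0,0,0,0,-0.3,1,0,0,0,0,0,-0.4,1,0,0,0,0,0,-0.4,1,0,0,0,0,0,-0.4,1,0,0,0,0,0,-0.4,1,0,0,0,0,0,-0.4,1,0,0,0,0,0,-0.4,1,0,0,0,0,0,-0.4,1]
}}

```text
clock: 34.62
position: [0.4722, -0.1704, 0.2549]
ee_rot: [-0.516, 0.518, 0.483, -0.482]
contact_force: [-4.3, -0.9, -1.8]
width: 0.0001
```

>>> {"fn": "arm_command", "kwargs": {
  "increments": [0,0,0,0,0,-0.4,1,0,0,0,0,0,-0.4,1,0,0,0,0,0,-0.4,1,0,0,0,0,0,-0.4,1,0,0,0,0,0,-0.4,1,0,0,0,0,0,-0.4,1,0,0,0,0,0,-0.4,1,0,0,0,0,0,-0.4,1]
}}

```text
clock: 35.62
position: [0.5042, -0.1726, 0.2551]
ee_rot: [-0.516, 0.518, 0.483, -0.482]
contact_force: [-4.3, -0.4, -2.7]
width: -0.0001
```

```bash
python3 - <<'E'
from h import *
go([.605,-.1795,.099],np.pi/2-.068)
im,_=grab("top","t22"); crop(im,290,150,440,320,4,"t22c")
E
```

```text
clk 35.62 tcp [ 0.5042 -0.1726  0.2551] gp [ 0.5048 -0.1727  0.1001] jawyaw 1.502 w -0.0001 F [-4.3 -0.4 -2.7]
turn [ 0.0036 -0.0008 -0.0004] shift now-axes cm [  0.     0.15 -10.1 ] after-turn-axes [-1.00e-02  1.10e-01 -1.01e+01]
```

View pics/t22c.png

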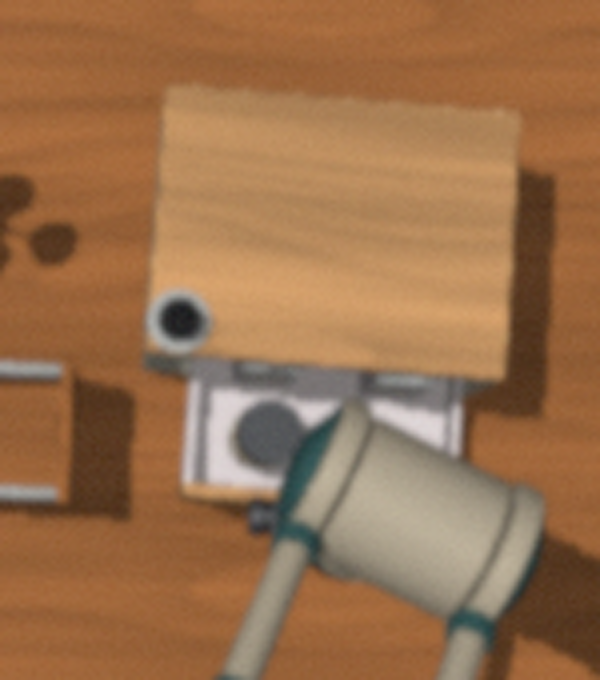

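>>> {"fn": "arm_command", "kwargs": {
  "increments": [0,0,0,0,0,-0.4,1,0,0,0,0,0,-0.4,1,0,0,0,0,0,-0.4,1,0,0,0,0,0,-0.4,1,0,0,0,0,0,-0.4,1,0,0,0,0,0,-0.4,1,0,0,0,0,0,-0.4,1,0,0,0,0,0,-0.4,1]
}}

```text
clock: 36.67
position: [0.5362, -0.1749, 0.2553]
ee_rot: [-0.516, 0.518, 0.483, -0.482]
contact_force: [-5.0, -1.1, -1.9]
width: 0.0001
```

>>> {"fn": "arm_command", "kwargs": {
  "increments": [0,0,0,0,0,-0.4,1,0,0,0,0,0,-0.4,1,0,0,0,0,0,-0.4,1,0,0,0,0,0,-0.4,1,0,0,0,0,0,-0.4,1,0,0,0,0,0,-0.4,1,0,0,0,0,0,-0.4,1,0,0,0,0,0,-0.4,1]
}}

```text
clock: 37.67
position: [0.5679, -0.1772, 0.2553]
ee_rot: [-0.516, 0.518, 0.483, -0.482]
contact_force: [-5.7, -1.3, -1.7]
width: 0.0001
```

```bash
python3 - <<'E'
from h import *
go([.605,-.1795,.099],np.pi/2-.068)
im,_=grab("top","t23"); crop(im,290,150,440,320,4,"t23c")
grab("wrist","w23")
E
```

```text
clk 37.67 tcp [ 0.5679 -0.1772  0.2553] gp [ 0.5684 -0.1773  0.1003] jawyaw 1.502 w 0.0001 F [-5.7 -1.3 -1.7]
turn [ 0.0031 -0.0008 -0.0008] shift now-axes cm [ 0.02  0.14 -3.72] after-turn-axes [ 0.02  0.13 -3.72]
```

View pics/w23.png

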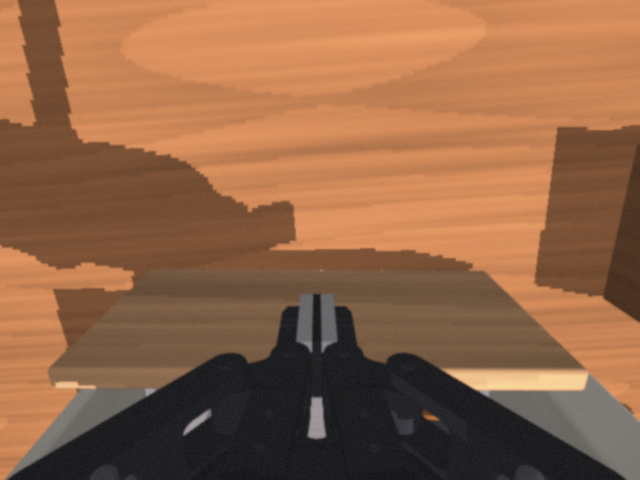

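>>> {"fn": "arm_command", "kwargs": {
  "increments": [0,0,0,0,0,-0.3,1,0,0,0,0,0,-0.3,1,0,0,0,0,0,-0.3,1,0,0,0,0,0,-0.3,1,0,0,0,0,0,-0.3,1,0,0,0,0,0,-0.3,1,0,0,0,0,0,-0.3,1,0,0,0,0,0,-0.3,1]
}}

```text
clock: 38.78
position: [0.59, -0.1787, 0.2554]
ee_rot: [0.517, -0.516, -0.482, 0.483]
contact_force: [-10.7, -1.9, 2.9]
width: 0.0002
```

>>> {"fn": "arm_command", "kwargs": {
  "increments": [0,0,0,0,0,-0.2,1,0,0,0,0,0,-0.2,1,0,0,0,0,0,-0.2,1,0,0,0,0,0,-0.2,1,0,0,0,0,0,-0.2,1]
}}

```text
clock: 39.4
position: [0.5991, -0.1794, 0.2554]
ee_rot: [0.518, -0.516, -0.481, 0.484]
contact_force: [-16.5, -2.1, 5.3]
width: -0.0003
```

>>> {"fn": "arm_command", "kwargs": {
  "increments": [0,0,0,0,0,-0.15,1,0,0,0,0,0,-0.15,1,0,0,0,0,0,-0.1,1]
}}

```text
clock: 39.78
position: [0.6002, -0.1795, 0.2555]
ee_rot: [0.52, -0.513, -0.479, 0.486]
contact_force: [-25.7, -2.1, 11.5]
width: -0.0002
```

```bash
python3 - <<'E'
from h import *
go([.605,-.1795,.099],np.pi/2-.068)
E
```

```text
clk 39.77 tcp [ 0.6002 -0.1795  0.2555] gp [ 0.5981 -0.1794  0.1005] jawyaw 1.502 w -0.0002 F [-25.7  -2.1  11.5]
turn [-0.0134 -0.001  -0.0001] shift now-axes cm [ 0.03  0.14 -0.48] after-turn-axes [ 0.03  0.15 -0.48]
```

```bash
python3 - <<'E'
from h import *
im,_=grab("scene","s24"); crop(im,190,100,390,300,3,"s24c")
im,_=grab("top","t24"); crop(im,290,150,440,320,3.5,"t24c")
grab("wrist","w24")
E
```

```text
(no output)
```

View pics/s24c.png

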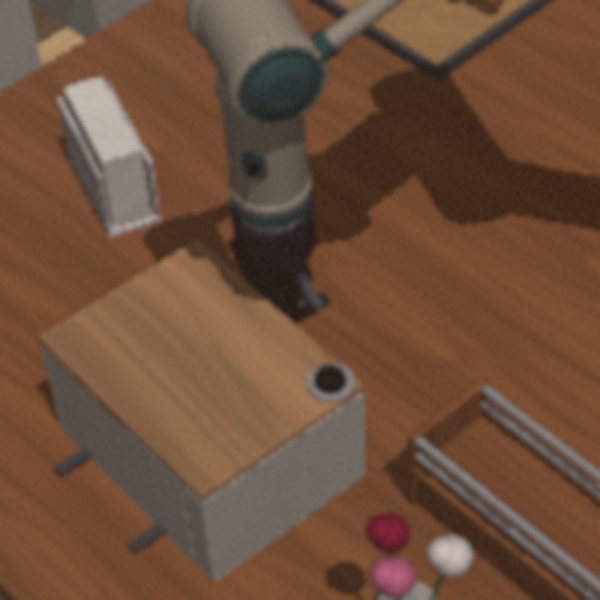

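View pics/w24.png

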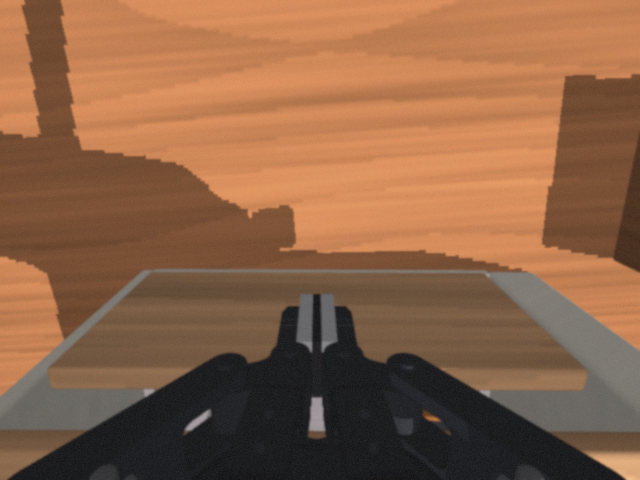

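View pics/t24c.png

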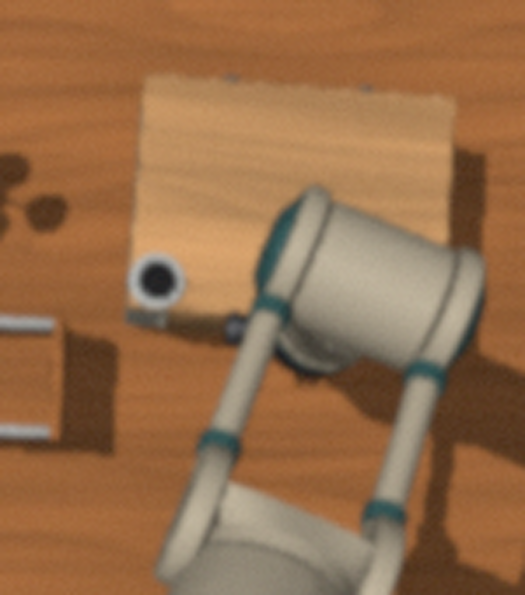

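>>> {"fn": "arm_command", "kwargs": {
  "increments": [0,0,0,0,0,0.2,1,0,0,0,0,0,0.2,1,0,0,0,0,0,0.2,1,0,0,0,0,0,0.2,1]
}}

```text
clock: 40.42
position: [0.5977, -0.1791, 0.2555]
ee_rot: [-0.516, 0.518, 0.483, -0.481]
contact_force: [-2.7, -0.9, -1.9]
width: 0.0002
```

>>> {"fn": "arm_command", "kwargs": {
  "increments": [0,0,0,0,0,0.3,1,0,0,0,0,0,0.3,1,0,0,0,0,0,0,1,0,0,0,0,0,0,1]
}}

```text
clock: 40.92
position: [0.5923, -0.1786, 0.2559]
ee_rot: [-0.515, 0.518, 0.484, -0.481]
contact_force: [0.1, 0.7, -0.1]
width: -0.0003
```

```bash
python3 - <<'E'
from h import *
go([.605,-.1795,.099],np.pi/2-.068)
grab("wrist","w25")
E
```

```text
clk 40.92 tcp [ 0.5923 -0.1786  0.2559] gp [ 0.5931 -0.1788  0.1009] jawyaw 1.502 w -0.0003 F [ 0.1  0.7 -0.1]
turn [ 0.0054 -0.0008 -0.0008] shift now-axes cm [ 0.    0.19 -1.28] after-turn-axes [ 0.    0.19 -1.28]
```

View pics/w25.png

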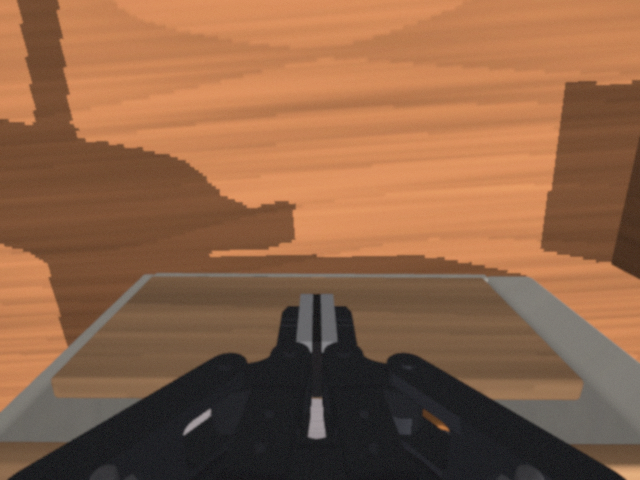

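>>> {"fn": "arm_command", "kwargs": {
  "increments": [0,0,0,0,0,2,1,0,0,0,0,0,4,1,0,0,0,0,-3,5,1,0,0,0,0,-5,3,1,0,0,0,0,-5,0,1,0,0,0,0,0,0,1,0,0,0,0,0,0,1,0,0,0,0,0,0,1]
}}

```text
clock: 41.98
position: [0.4514, -0.1687, 0.3834]
ee_rot: [-0.517, 0.517, 0.483, -0.482]
contact_force: [0.3, 0.2, 0.1]
width: 0.0
```

```bash
python3 - <<'E'
from h import *
im,_=grab("scene","s26"); crop(im,190,130,470,340,2.8,"s26c")
im,_=grab("top","t26"); crop(im,170,160,430,320,3,"t26c")
grab("wrist","w26")
E
```

```text
(no output)
```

View pics/s26c.png

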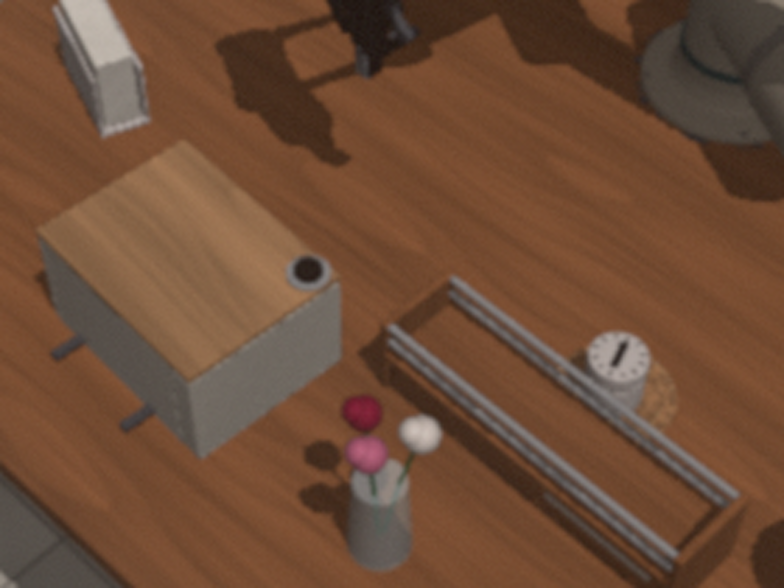

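View pics/t26c.png

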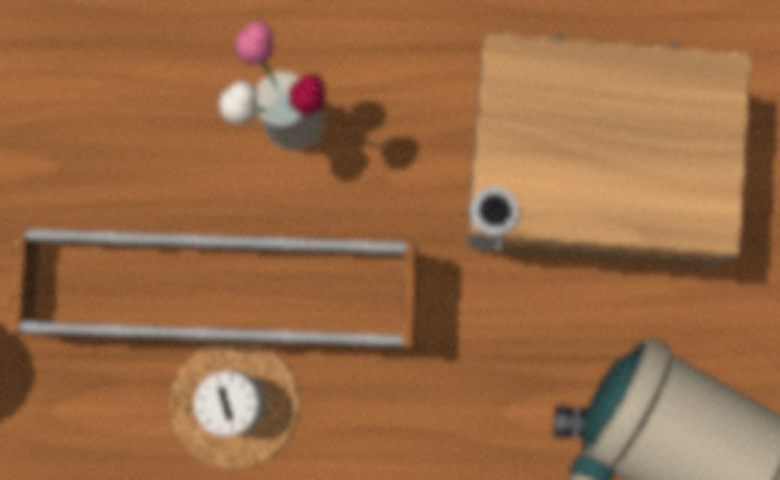

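View pics/w26.png

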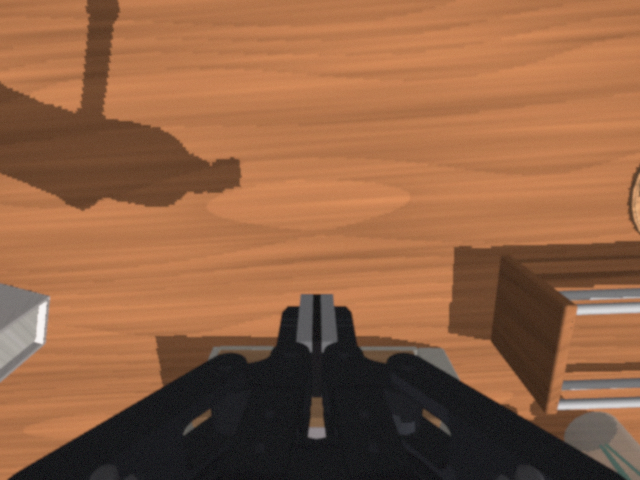

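```bash
python3 - <<'E'
from h import *
print("timer top-view",plane("top",170+227.5/3,160+404/3,.074),"mat",plane("top",248.3,295.1,.004))
print("timer scene",plane("scene",190+618/2.8,130+356/2.8,.074))
a=cv2.imread("pics/t26.png").astype(int);b=cv2.imread("pics/top0.png").astype(int)
d=np.abs(a-b).max(2)
for n,(x0,y0,x1,y1) in dict(jug=(85,255,135,300),vase=(240,165,285,212),napkin=(455,248,525,295),unit=(325,168,425,245)).items():
    print(n,d[y0:y1,x0:x1].mean().round(2),(d[y0:y1,x0:x1]>40).sum())
a=cv2.imread("pics/s26.png").astype(int);b=cv2.imread("pics/scene0.png").astype(int); d=np.abs(a-b).max(2)
for n,(x0,y0,x1,y1) in dict(jug=(480,300,550,370),vase=(305,268,350,336),napkin=(205,123,246,180),unit=(200,180,315,290)).items():
    print("scene",n,d[y0:y1,x0:x1].mean().round(2),(d[y0:y1,x0:x1]>40).sum())
E
```

```text
timer top-view [0.46212869 0.18505544 0.074     ] mat [0.45939073 0.18871095 0.004     ]
timer scene [0.4689233  0.19258968 0.074     ]
jug 2.22 0
vase 2.91 0
napkin 2.51 0
unit 2.97 1
scene jug 3.27 0
scene vase 2.99 0
scene napkin 3.19 0
scene unit 3.52 88
```

>>> {"fn": "arm_command", "kwargs": {
  "increments": [0,0,0,0,2,5,1,0,0,0,0,3,5,1,0,0,0,0,4,2,1,-0.18,0,0,0,2,0,1,-0.18,0,0,0,0,0,1,-0.18,0,0,0,0,0,1,-0.18,0,0,0,0,0,1,-0.18,0,0,0,0,0,1]
}}

```text
clock: 43.12
position: [0.38, -0.0989, 0.3491]
ee_rot: [-0.276, 0.705, 0.598, -0.263]
contact_force: [0.9, -0.0, 0.3]
width: 0.0001
```

```bash
python3 - <<'E'
from h import *
go([.4,-.17,.2])
im,p=grab("wrist","w27")
print(proj("wrist",[.607,-.17,.12],p), -p["R"].T@p["t"])
E
```

```text
clk 43.12 tcp [ 0.38   -0.0989  0.3491] gp [ 0.4882 -0.1192  0.2399] jawyaw 1.424 w 0.0001 F [ 0.9 -0.   0.3]
turn [ 0.7885  0.0157 -0.0377] shift now-axes cm [-6.76  1.91 -2.35] after-turn-axes [-6.75 -0.59 -3.01]
[283.11618672 219.64374279] [ 0.34456039 -0.097762    0.26910815]
```

View pics/w27.png

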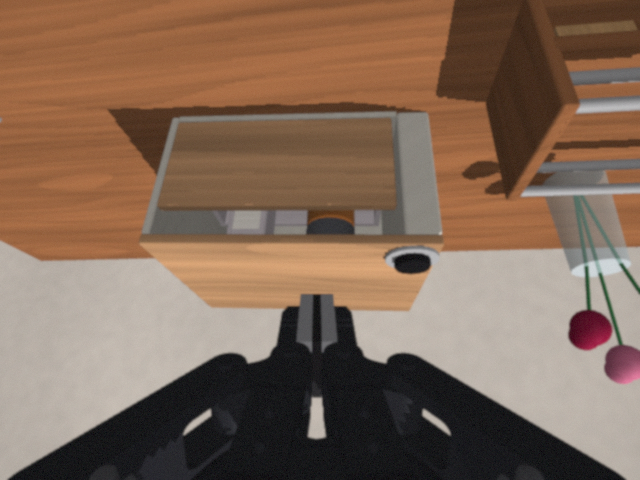

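```bash
python3 - <<'E'
from h import *
s=manip.get_state(); print(s["clock"],s["contact_force"].round(2))
im,_=grab("top","t28"); crop(im,170,160,430,320,3,"t28c")
print(ticket.sign_off())
E
```

```text
43.175 [-0.69  0.92  2.93]
the job is handed in; nothing more can be done
None
```

View pics/t28c.png

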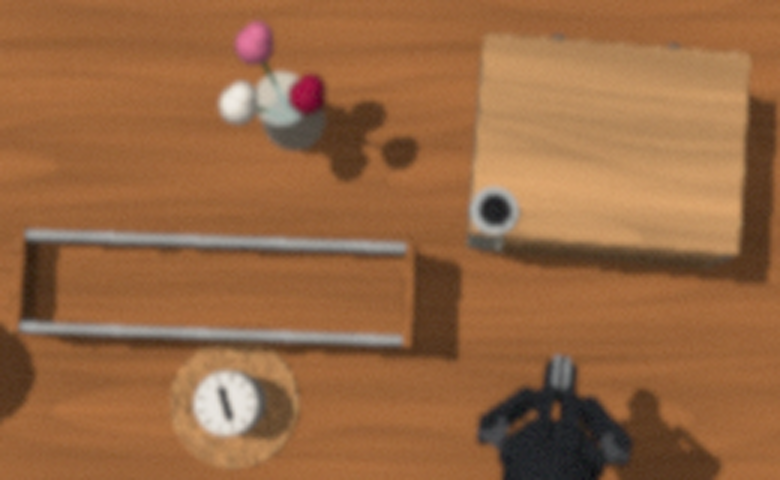

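The job is done and handed in at about 43 s. I pressed the release, and the tray sprang out. I stood the timer on the cork mat, then lifted the three spices present (two tins and one jar) over the rail and stood them upright in the tray. Then I pushed the tray home to its firm stop.

**Tray:** The push peaked at about 26 N at the stop. When I backed off, the force fell to zero and the tray stayed shut, with its front flush and its rail ends where they were at the start. I did not hear or sense a click directly.

**Spices:** A last look through the gap above the front board showed the jar and one tin upright. The second tin was hidden behind the jar. I last saw it upright in the open tray before the push.

**Timer:** It stands upright on the mat. The top view puts it about 5 mm from the centre and the scene view about 10 mm. It was not knocked aside.

**Bystanders:** Jug, napkin holder and vase showed no change from the start pictures. In the scene view 88 pixels differ around the unit. I took these to be the arm's shadow and did not check them further.

**Last tilt:** In the final tilt for that look, the arm missed the commanded pose by several centimetres. It was clear of everything in the last top view. The last force reading was about 3 N upward, which I put down to the arm still settling.

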